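# Let out the column cradle one hole and lay the column in it

## Task

The steering column on the bench is too long for the telescopic cradle as it is set. Squeeze in the cradle's sprung button and slide the outer tube out to the very next hole, feeling for the button to pop through it and never forcing the tube against the button. Then lay the column gently in the two vees by its bare shaft ends, with its thick body between them, and let go; leave the other things alone.

Things in the scene. Friction and masses are not known exactly. Their poses are not given: they have to be found in the camera images.
- stand: The fixed cradle, bolted down: base plate 110 x 440 x 10 mm; origin at bench height under the beam. y runs along the beam towards the sliding end (the way the tube is let out), x is level and square to the beam, z up. A post at y = -145 mm carries the fixed vee and a 24 mm square inner tube; a 30 mm square aluminium outer tube, wall 2 mm, slides over that
- beam_axis (a point): Point on the axis of the two tubes level with the button, fixed (does not travel), 60 mm above the bench. The outer tube reaches at the start from 120 mm before this point to 110 mm beyond it along y; here it can be pinched across from above. A row of 14 mm holes runs along its +x face. Clear space under the tube: 35 mm; the vee upright nearest to here starts 88 mm beyond in +y
- button_nose (a point): Top of the round nose of the sprung 12 mm steel button in the inner tube, which stands 6 mm out of the hole in the outer tube's +x face, 21 mm from the beam's axis. It does not travel along the beam. One pad on it and one on the opposite face push it flush: the spring takes 2.3 N at first, 3.6 N flush. Its straight sides lock the tube; only when flush can the hole's edge ride over the nose
- button (a joint): How far the button is pressed in, m: 0 = fully out, 0.005 to 0.006 = flush, about 0.008 = hidden under the tube wall. With the button flush, about 8 to 12 N along y starts the tube over it; hidden, it lets the tube slide at 4 to 7 N until a hole comes over it, where it pops out by itself and locks. Pulling on then only loads the button: the pull climbs at once
- rest_tube (a joint): How far the outer tube is slid out along the stand's +y, m: 0 = the hole it starts in. The holes were drilled by hand, differently on every stand: the next comes after 36 to 54 mm, with 1 mm play either way in a hole. A further hole follows 45 mm beyond it and another lies 45 mm the wrong way (inwards)
- fixed_vee (a point): Where the axis of a seated column passes over the middle of the fixed 90 degree vee (16 mm long along y, opening 48 mm wide, its upper edges 11 mm above this point)
- sliding_vee (a point): The same for the vee on the outer tube's end; it travels with the tube. The seats are 115 mm above the bench and start 285 mm apart
- column_center (a point): Middle of the loose steering column, on its axis, 28 mm above the bench as it lies; y along the column. Round aluminium body 32 mm thick, 285 mm long, gripped here across from above; bare 18 mm shaft ends stick out 65 mm at both ends. It stands on two feet (64 mm across, 30 mm along, soles 28 mm below the axis) 75 mm either side of here. 0.5 to 1 kg. Either way round will do in the cradle
- column_end_a (a point): Point on the column's axis in the middle of its bare shaft end at y = +165 mm; a small upright lock housing (22 mm thick, top 32 mm above the axis) stands on the body at y = +105 mm
- column_end_b (a point): The same at the other end, y = -165 mm
- bearing_tray: Bystander: open black tray 100 x 130 x 45 mm with bearings; origin under its middle
- screwdriver: Bystander: black-handled screwdriver lying on the bench
- parts_carton: Bystander: closed carton 90 x 120 x 60 mm; origin under its middle

How it is judged:
On the way, in this order (a step that is already met when the one before it is completed fails the run):
1. the button is squeezed in while the tube is still in its first hole (value of joint button above 0.004 m and value of joint rest_tube between -0.008 and 0.008 m), for 0.1 s.
2. the tube is out to the next hole and the button has popped through it (value of joint button below 0.002 m and value of joint rest_tube between 0.033 and 0.057 m), for 0.2 s.
At the end, for the whole second after the job is handed in: The button stands out (within 2 mm) of the next hole, the tube 33 to 57 mm further out than at the start; both shaft ends lie at seat height (115 mm above the bench, 4 mm either way) and over the beam's axis (4 mm either way), so the column rests in both vees, let go and still (all of step 2 and z of column_end_a in the frame of stand between 0.111 and 0.119 m and z of column_end_b in the frame of stand between 0.111 and 0.119 m and x of column_end_a in the frame of stand between -0.004 and 0.004 m and x of column_end_b in the frame of stand between -0.004 and 0.004 m and contact force between column and the fingers below 0.3 N and linear speed of column below 0.02 m/s); the robot touches nothing.
It fails at once if the button is loaded sideways by the edge of a hole with more than 15 N (the tube is forced against it) (contact force between button and rest_tube above 15 N).
It fails at once if the column is dropped or pressed on to the cradle with more than 50 N (contact force between column and stand above 50 N).
It fails at once if a bystander is moved by more than 25 mm (distance of any of bearing_tray, screwdriver, parts_carton from where it was at the start of the episode above 0.025 m).
It also fails if it takes over 51 s, if anything falls off the work surface, if the arm or the gripper's body presses on something with over 40 N, if the wrist force passes 120 N, or if a joint passes its speed limit or range.

## Robot

A 6-joint arm with a two-finger parallel gripper is mounted at the origin on the work surface. World frame = base frame: x ahead of the robot, y to its left, z up, the work surface at z = 0. Lengths are in m, angles in rad, forces in N, time in s.
With the tool pointing down it reaches from about 0.35 to 0.975 m from the base axis. Payload 4.9 kg.
Tool frame: the origin (TCP) lies midway between the tips of the shut fingers; the grasp point (between the pads) lies 19 mm behind it; z points along the fingers, x is the direction in which the jaws open and shut, and the axes are right-handed (so a half turn about z gives the same grasp; the last joint's range is limited). The gripper opens to 85 mm and grips with 20 to 120 N. Pads are 22 mm wide; open, the fingers measure 114 mm over their backs; the gripper's body (76 mm by 85 mm) begins 54 mm behind the grasp point. The pads swing forward as they close: fully open they stand 13 mm farther back than shut.
Start: joints at [1.044, 0.053, 1.613, -0, 1.476, -0.119], TCP at [0.248, 0.574, 0.198] pointing down, gripper open.
Joint ranges: [-3.01, 3.01], [-1.01, 2.22], [0.06, 2.58], [-1.02, 4.17], [0.09, 2.62], [-3.14, 3.14]. Speed limits (rad/s): [2.57, 2.57, 3.14, 3.14, 3.14, 3.14].

## Interface

Orientations are given as a rotation vector (axis times angle).
In Python, from station import ctrl gives the robot as it stands.
- The arm moves only by the tool step_arm, never from a script. Its argument "increments" is text: rows parted by semicolons, each of 6 numbers parted by spaces: the shift along the tool's x, y, z as a fraction of full scale, then the turn, a rotation vector about the tool's x, y, z as a fraction of full scale. In form: x y z rx ry rz; .... A call has 1 to 12 rows; each row shifts and turns the commanded pose from where the row before left it, along the tool's axes as they then stand; what a row does not reach is not made up. Full scale, the value 1, is 0.025 m for a shift and 0.1 rad for a turn. A row lasts 1/12 s, in which the tool goes at most 41.7 mm and 7.16 degrees, less where a joint would pass 70% of its speed; a pose out of reach is approached as far as the arm can. A call with a number of a shift or a turn outside -1 to 1 is refused whole. A call with a gripper value outside its range is refused whole. "fingers" is the opening, from -1 (shut) to 1 (fully open), so that 0 is half open, set as the call begins (left out, the last holds). The fingers move at their own pace and stop on an object; "newtons" is the grip in N (left out, the last holds). Time passes only in rows, so rows that do not move let the fingers close. It gives the time, the measured TCP pose, the force and the opening at its end, in the units of the state.
- ctrl.get_obs(): the state, without advancing time (a new reading comes with each control period).
- ctrl.get_image(name): name is "scene" or "top" or "wrist"; returns a dict with "pixels" (400x640x3 uint8, red, green, blue), "intrinsics" (3x3 intrinsics, pixels), "eye" and "orientation" of the camera in the world. Camera axes: x right, y down, z forward; pixel columns grow to the right and rows downward; lengths in m; the calibration is good to about 2 mm. A picture is of the moment at which its call begins. There is no depth.
- ctrl.finish_job(): hands the job in, once; it reports no verdict.
The state is a dict: "t": time; "q": joint angles; "dq": joint speeds; "effort": joint torques, N m; "tool_pos": TCP position; "tool_rot": TCP orientation; "contact_force": force on the tool from outside, world axes, zero at the start; "wrist_torque": the same for the moment, N m; "opening": finger opening in m.
Only numpy, scipy, OpenCV 4.12 (cv2) and the standard library are available. Lean on these libraries where they do the work, as an engineer would, in place of code of your own. Each camera call takes 0.05 s, during which the arm holds its last target.

## Working session

There is one attempt and no reset: what is moved stays moved. The work goes in short steps, Python scripts to look and compute and a tool call to move; the robot and the scene stay as the last step left them, time stands still between calls to the robot, and variables do not carry over. Pictures are saved under pics/ and viewed, and the job is handed in when it is done.

Besides the shell and the picture viewer there is one more tool, called after "Call:" by a JSON object that holds its "name" and its "arguments", one argument or row to a line. step_arm: Moves the arm, as the interface text tells. Shift numbers are shares of 0.025 m and turn numbers shares of 0.1 rad, none past 1 either way. Its arguments: {"type":"object","properties":{"increments":{"type":"string"},"fingers":{"type":"number"},"newtons":{"type":"number"}},"required":["increments"]}

```bash
mkdir -p pics; cat > h.py <<'E'
import cv2,numpy as np,json
from station import ctrl
def grab(n,tag):
    im=ctrl.get_image(n); cv2.imwrite(f'pics/{tag}.png',cv2.cvtColor(np.array(im['pixels'],dtype=np.uint8),cv2.COLOR_RGB2BGR))
    np.savez(f'pics/{tag}.npz',K=im['intrinsics'],e=im['eye'],o=np.array(im['orientation']))
    return im
def load(tag):
    d=np.load(f'pics/{tag}.npz'); R=d['o']
    if R.shape==(3,): R=cv2.Rodrigues(R)[0]
    return d['K'],d['e'],R
def ray(tag,u,v,z):
    K,e,R=load(tag); d=R@np.linalg.inv(K)@[u,v,1]; return e+d*(z-e[2])/d[2]
def proj(tag,p):
    K,e,R=load(tag); c=K@(R.T@(np.array(p)-e)); return c[:2]/c[2]
E
python3 - <<'E'
from h import *
for n in ['scene','top','wrist']:
    im=grab(n,n+'0'); print(n,im['eye'],im['orientation'],im['intrinsics'])
print(ctrl.get_obs())
E
```

```text
scene [ 1.31460148 -0.31796997  1.07510328] [-2.08911037 -1.39743963  0.50065435] [[366.27047105   0.         323.05785947]
 [  0.         366.27047105 199.04321301]
 [  0.           0.           1.        ]]
top [ 0.30769252 -0.019548    1.61424037] [-2.11974581  2.14833822 -0.16573464] [[447.23730694   0.         321.82637072]
 [  0.         447.23730694 199.29558535]
 [  0.           0.           1.        ]]
wrist [0.17942298 0.60271298 0.37326419] [2.41149061 1.58495118 0.23091192] [[333.35540819   0.         317.70648251]
 [  0.         333.35540819 198.8771681 ]
 [  0.           0.           1.        ]]
{'t': 0.15, 'q': array([ 1.04398894e+00,  5.32709004e-02,  1.61397518e+00, -4.67952277e-06,
        1.47600081e+00, -1.18993791e-01]), 'dq': array([-0.00023752, -0.0017935 , -0.00345753, -0.00065419, -0.00166751,
       -0.00184783]), 'effort': array([ 8.31590278e-04, -3.94239664e+01, -3.70723200e+01, -9.28190389e-05,
        4.58286799e-03, -3.03361151e-05]), 'tool_pos': array([0.24760102, 0.57327496, 0.19720679]), 'tool_rot': array([ 2.62463299e+00,  1.72517751e+00, -2.32165424e-03]), 'contact_force': array([ 0.55821127, -0.90871344, -0.25256573]), 'wrist_torque': array([-0.06881036, -0.04324869,  0.00335702]), 'opening': 0.08554294424280999}
```

View pics/scene0.png

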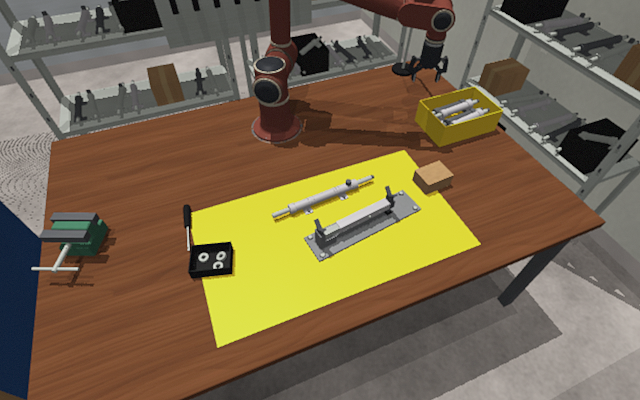

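View pics/top0.png

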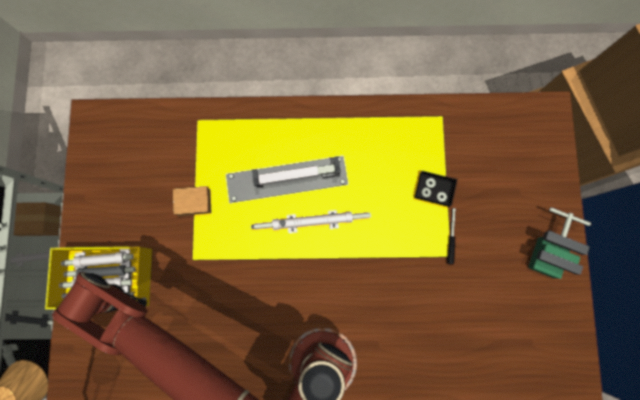

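View pics/wrist0.png

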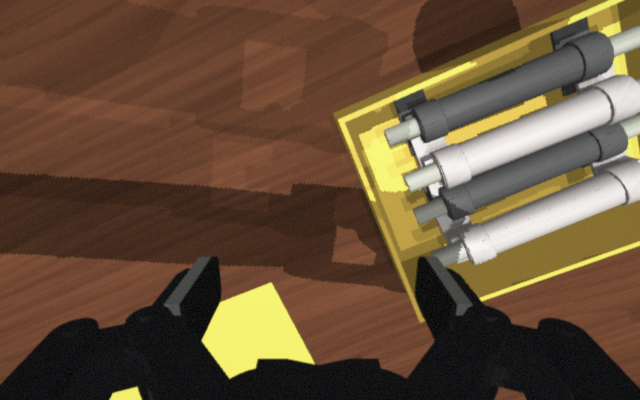

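```bash
python3 - <<'E'
from h import *
a=cv2.imread('pics/top0.png')[140:250,215:385]; cv2.imwrite('pics/z1.png',cv2.resize(a,None,fx=4.6,fy=4.6,interpolation=cv2.INTER_CUBIC))
a=cv2.imread('pics/scene0.png')[150:270,255:455]; cv2.imwrite('pics/z2.png',cv2.resize(a,None,fx=4,fy=4,interpolation=cv2.INTER_CUBIC))
E
```

```text
(no output)
```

View pics/z1.png

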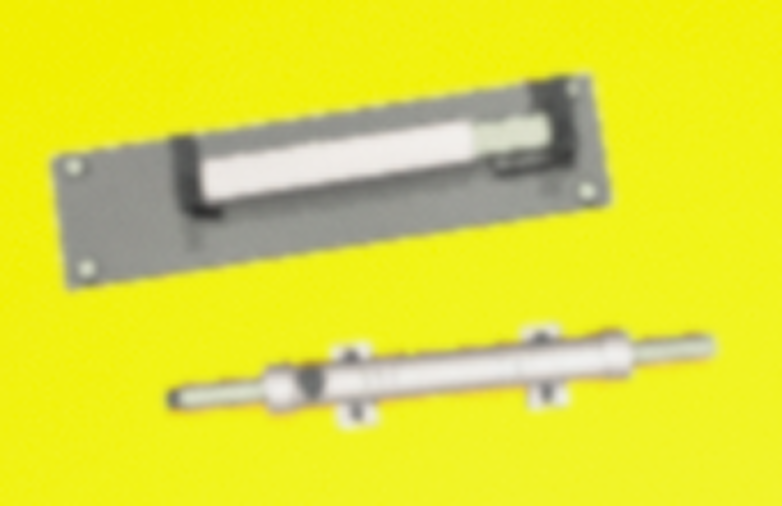

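View pics/z2.png

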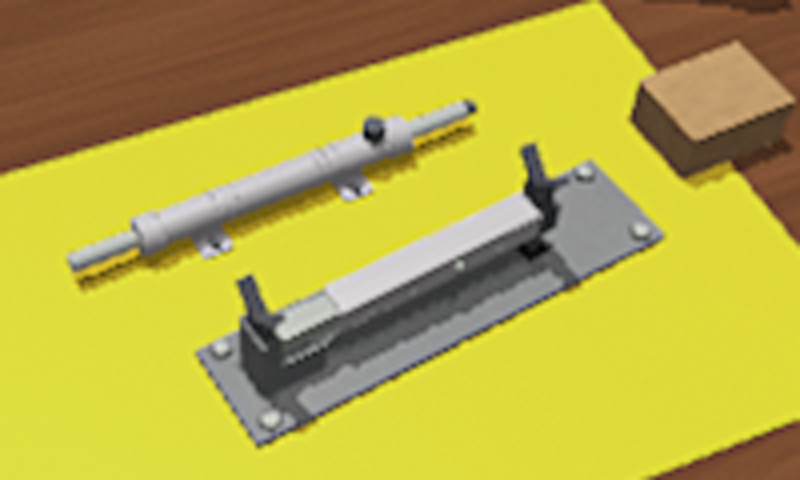

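```bash
python3 - <<'E'
from h import *
def P(u,v): return u/4.6+215-.4,v/4.6+140-.4
c=[(52,158),(590,75),(610,203),(70,288)]
w=np.array([ray('top0',*P(*p),0.010)[:2] for p in c]); print(w,w.mean(0))
for a,b in [(0,1),(3,2),(0,3),(1,2)]: print(np.linalg.norm(w[a]-w[b]), np.degrees(np.arctan2(*(w[a]-w[b])[::-1])))
print('col ends',[ray('top0',*P(*p),0.028) for p in [(170,399),(715,345)]])
print('tube ends',[ray('top0',*P(*p),0.075) for p in [(200,180),(473,140)]])
print('button',ray('scene0',370-.4,216.2-.4,0.060))
for n,p in [('carton',(192,200)),('tray',(436,188)),('sd',(452,235))]: print(n,ray('top0',*p,0.05))
E
```

```text
[[ 0.66871486  0.34076859]
 [ 0.7305947  -0.09019473]
 [ 0.6257167  -0.10394424]
 [ 0.56336601  0.32422473]] [0.64709807 0.11771359]
0.4353831697590732 98.1709641482505
0.4326849641764693 98.28527048229836
0.1066399496272371 8.924775291134374
0.10577544609929064 7.468883225390255
col ends [array([0.47236081, 0.24101821, 0.028     ]), array([ 0.50868574, -0.18200167,  0.028     ])]
tube ends [array([0.63523352, 0.21243808, 0.075     ]), array([0.66351752, 0.00332991, 0.075     ])]
button [0.66440632 0.13401025 0.06      ]
carton [0.56681293 0.45031299 0.05      ]
tray [ 0.59782906 -0.41666893  0.05      ]
sd [ 0.4302417  -0.46342634  0.05      ]
```

Call:
{"name": "step_arm", "arguments": {
  "increments": "0 0 -0.2 0 0 1;0 0 -0.2 0 0 1;0 0 -0.2 0 0 1;0 0 -0.2 0 0 1;0 0 -0.2 0 0 1;0 0 -0.2 0 0 1;0 0 -0.2 0 0 1;0 0 -0.2 0 0 1;0 0 -0.2 0 0 1;0 0 -0.2 0 0 1;0 0 0 0 0 0.2"
}}

```text
t: 1.07
tool_pos: [0.248, 0.5741, 0.2491]
tool_rot: [-3.133, -0.221, -0.001]
contact_force: [0.1, -0.1, 0.5]
opening: 0.0851
```

```bash
cat >> h.py <<'E'
def plan(target,yaw=None):
    o=ctrl.get_obs(); R=cv2.Rodrigues(np.array(o['tool_rot']))[0]
    d=R.T@(np.array(target)-o['tool_pos']); 
    print('t',round(o['t'],2),'pos',o['tool_pos'].round(4),'yaw deg',np.degrees(np.arctan2(R[1,0],R[0,0])).round(2),'tilt',R[:,2].round(4))
    print('tool shift m',d.round(4),'units',(d/0.025).round(2),'F',o['contact_force'].round(2),'op',round(o['opening'],4))
E
python3 -c "
from h import *
plan([0.644,0.128,0.25])"
```

```text
t 1.07 pos [0.248  0.5741 0.2491] yaw deg 8.05 tilt [ 6.0e-04  1.1e-03 -1.0e+00]
tool shift m [ 0.3296  0.4971 -0.0012] units [13.18 19.89 -0.05] F [ 0.09 -0.13  0.52] op 0.0851
```

20 rows of (0.66, 1): total 13.2, 20.

Call:
{"name": "step_arm", "arguments": {
  "increments": "0.66 0.99 0 0 0 0;0.66 0.99 0 0 0 0;0.66 0.99 0 0 0 0;0.66 0.99 0 0 0 0;0.66 0.99 0 0 0 0;0.66 0.99 0 0 0 0;0.66 0.99 0 0 0 0;0.66 0.99 0 0 0 0;0.66 0.99 0 0 0 0;0.66 0.99 0 0 0 0"
}}

```text
t: 1.9
tool_pos: [0.447, 0.351, 0.2476]
tool_rot: [3.133, 0.228, -0.001]
contact_force: [-0.0, 1.3, -0.3]
opening: 0.0851
```

Call:
{"name": "step_arm", "arguments": {
  "increments": "0.66 0.99 0 0 0 0;0.66 0.99 0 0 0 0;0.66 0.99 0 0 0 0;0.66 0.99 0 0 0 0;0.66 0.99 0 0 0 0;0.66 0.99 0 0 0 0;0.66 0.99 0 0 0 0;0.66 0.99 0 0 0 0;0.66 0.99 0 0 0 0;0.66 0.99 0 0 0 0;0 0 0 0 0 0;0 0 0 0 0 0"
}}

```text
t: 2.9
tool_pos: [0.6453, 0.1296, 0.247]
tool_rot: [-3.133, -0.223, 0.003]
contact_force: [-0.2, -0.9, 0.6]
opening: 0.0855
```

```bash
python3 -c "
from h import *
grab('wrist','w1')
plan([0.644,0.128,0.25])"
```

```text
t 2.95 pos [0.6448 0.1306 0.2473] yaw deg 8.21 tilt [-1.6e-03  3.0e-04 -1.0e+00]
tool shift m [-0.0011  0.0024 -0.0027] units [-0.05  0.1  -0.11] F [-0.52  0.97  0.15] op 0.0852
```

View pics/w1.png

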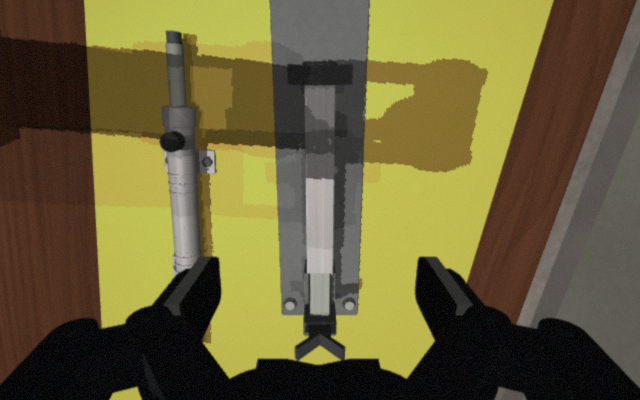

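```bash
python3 - <<'E'
from h import *
a=cv2.imread('pics/w1.png')[50:370,250:400]; cv2.imwrite('pics/z3.png',cv2.resize(a,None,fx=1.8*2.6/2.6,fy=1.8,interpolation=cv2.INTER_CUBIC))
a=cv2.imread('pics/w1.png')[130:320,270:380]; cv2.imwrite('pics/z4.png',cv2.resize(a,None,fx=3,fy=3,interpolation=cv2.INTER_CUBIC))
for p in [(.6436,.131,.06),(.664,.134,.06)]: print(proj('w1',p))
print(load('w1'))
E
```

```text
[317.39299086 165.99996445]
[336.04759584 165.92857281]
(array([[333.35540819,   0.        , 317.70648251],
       [  0.        , 333.35540819, 198.8771681 ],
       [  0.        ,   0.        ,   1.        ]]), array([0.63474463, 0.20266764, 0.42322003]), array([[ 0.98999022,  0.13582436,  0.03835491],
       [ 0.14110911, -0.94725191, -0.28775343],
       [-0.00275217,  0.29028531, -0.95693619]]))
```

View pics/z4.png

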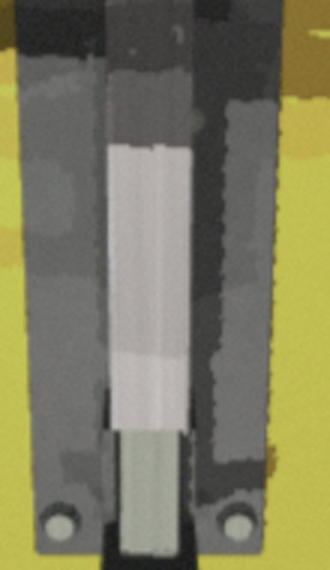

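```bash
python3 - <<'E'
from h import *
f=lambda u,v:(270+u/3-.33,130+v/3-.33)
print('button',ray('w1',*f(197,121),.06))
L=[ray('w1',*f(*p),.075) for p in [(108,150),(111,350),(112,425)]]; Rr=[ray('w1',*f(*p),.075) for p in [(191.5,150),(190,350),(189.5,425)]]
m=(np.array(L)+np.array(Rr))/2; print(L,Rr,m)
print('angle',np.degrees(np.arctan2(*(m[0]-m[2])[[1,0]])))
w=(Rr[0]-L[0]); print(np.linalg.norm(w))
g=cv2.imread('pics/w1.png').astype(int)
for r in (190,220,245,265): print(r,g[r,300:342].sum(1)//3)
print('fixed tube end',ray('w1',*f(150,430),.075))
# column
print([ray('w1',*p,.028) for p in [(175,33)]])
E
```

```text
button [0.66393906 0.12935852 0.06      ]
[array([0.63287877, 0.11744415, 0.075     ]), array([0.6442216 , 0.04014858, 0.075     ]), array([0.64880679, 0.00856736, 0.075     ])] [array([0.66243728, 0.12167735, 0.075     ]), array([0.67395745, 0.04442591, 0.075     ]), array([0.67868738, 0.0128732 , 0.075     ])] [[0.64765802 0.11956075 0.075     ]
 [0.65908952 0.04228725 0.075     ]
 [0.66374708 0.01072028 0.075     ]]
angle 98.40870631596322
0.02986009928504622
190 [100  98  90  86  84 113 165 180 175 174 175 175 174 173 173 171 171 173
 177 176 177 177 180 180 177 174 170 171 173 173 174 177 170 130  79  54
  55  53  53  55  54  55]
220 [103 100  87  86  86  94 145 175 171 168 172 169 171 170 170 168 166 166
 170 173 172 172 178 177 172 169 170 168 167 167 168 165 158 110  69  57
  57  56  53  54  53  52]
245 [114 113 112 110 105 104 135 167 172 165 170 167 169 169 169 167 169 165
 166 170 170 171 177 176 168 168 169 170 164 166 166 160 149  99  68  64
  62  64  67  63  62  65]
265 [113 112 103  96  71  52  86 164 185 180 180 181 181 182 180 183 180 179
 178 183 185 185 189 189 181 180 182 186 181 179 179 169 143  80  47  64
  60  64  65  65  68  90]
fixed tube end [0.66377138 0.00851865 0.075     ]
[array([0.47200262, 0.24692057, 0.028     ])]
```

Call:
{"name": "step_arm", "arguments": {
  "increments": "0 0.1 1 0 0 0;0 0 1 0 0 0;0 0 1 0 0 0;0 0 1 0 0 0;0 0 1 0 0 0;0 0 1 0 0 0;0 0 0.5 0 0 0;0 0 0 0 0 0;0 0 0 0 0 0"
}}

```text
t: 3.7
tool_pos: [0.6448, 0.1291, 0.0856]
tool_rot: [-3.133, -0.227, 0.002]
contact_force: [0.1, -0.5, 0.8]
opening: 0.0854
```

```bash
python3 -c "
from h import *
grab('wrist','w2'); 
plan([0.646,0.127,0.037])"
```

```text
t 3.75 pos [0.646  0.129  0.0872] yaw deg 8.25 tilt [ 2.e-03  3.e-04 -1.e+00]
tool shift m [-0.0004  0.002   0.0502] units [-0.02  0.08  2.01] F [ 0.02 -0.07  1.66] op 0.0854
```

View pics/w2.png

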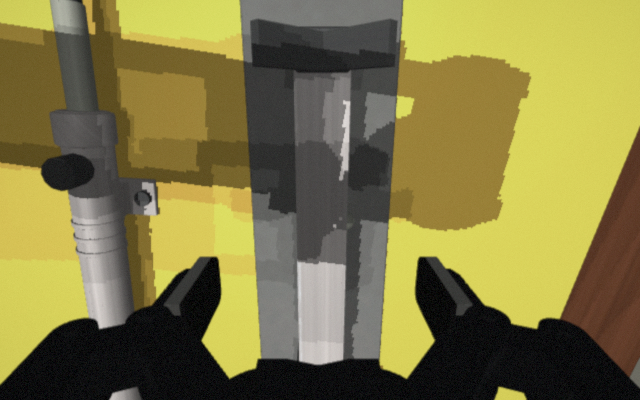

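```bash
python3 - <<'E'
from h import *
a=cv2.imread('pics/w2.png')[180:300,280:380]; cv2.imwrite('pics/z5.png',cv2.convertScaleAbs(cv2.resize(a,None,fx=5,fy=5,interpolation=cv2.INTER_CUBIC),alpha=1.8))
print(proj('w2',(.6668,.130,.06)),proj('w2',(.6610,.1292,.06)))
E
```

```text
[352.78122466 220.95767829] [343.70912983 220.89387874]
```

View pics/z5.png

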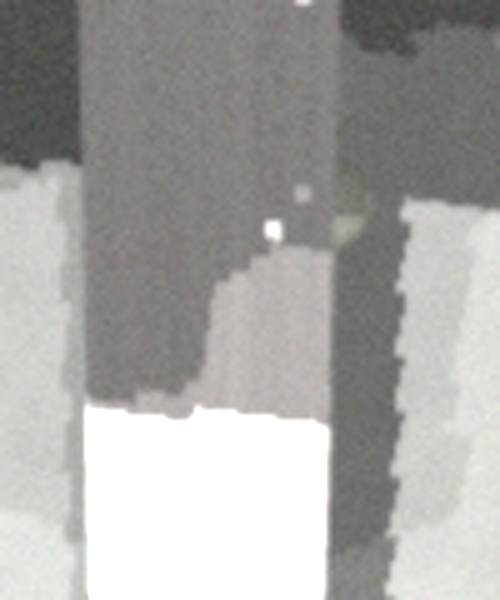

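Call:
{"name": "step_arm", "arguments": {
  "increments": "0 0.08 0.7 0 0 0;0 0 0.7 0 0 0;0 0 0.6 0 0 0;0 0 0 0 0 0;0 0 0 0 0 0"
}}

```text
t: 4.17
tool_pos: [0.6456, 0.1265, 0.0358]
tool_rot: [-3.134, -0.225, 0.001]
contact_force: [-0.4, 0.2, 0.0]
opening: 0.0856
```

```bash
python3 -c "
from h import *
plan([0.646,0.127,0.037])"
```

```text
t 4.17 pos [0.6456 0.1265 0.0358] yaw deg 8.2 tilt [-5.e-04  0.e+00 -1.e+00]
tool shift m [ 0.0005 -0.0005 -0.0012] units [ 0.02 -0.02 -0.05] F [-0.37  0.23  0.03] op 0.0856
```

Call:
{"name": "step_arm", "arguments": {
  "increments": "0 0 0 0 0 0;0 0 0 0 0 0;0 0 0 0 0 0;0 0 0 0 0 0;0 0 0 0 0 0;0 0 0 0 0 0;0 0 0 0 0 0;0 0 0 0 0 0",
  "fingers": -1,
  "newtons": 20
}}

```text
t: 4.83
tool_pos: [0.6473, 0.1266, 0.0369]
tool_rot: [-3.133, -0.224, -0.006]
contact_force: [5.4, 0.7, 1.4]
opening: 0.0292
```

```bash
python3 -c "
from h import *
plan([0.646,0.127,0.037])"
```

```text
t 4.83 pos [0.6473 0.1266 0.0369] yaw deg 8.19 tilt [ 3.9e-03  5.0e-04 -1.0e+00]
tool shift m [-0.0013 -0.0006 -0.0001] units [-0.05 -0.03 -0.  ] F [5.36 0.74 1.36] op 0.0292
```

Call:
{"name": "step_arm", "arguments": {
  "increments": "0.04 0 0 0 0 0;0 0 0 0 0 0;0 0 0 0 0 0"
}}

```text
t: 5.08
tool_pos: [0.6473, 0.1266, 0.0369]
tool_rot: [-3.134, -0.224, -0.002]
contact_force: [1.3, 0.8, 4.8]
opening: 0.029
```

Call:
{"name": "step_arm", "arguments": {
  "increments": "0 -0.04 0 0 0 0;0 -0.04 0 0 0 0"
}}

```text
t: 5.25
tool_pos: [0.6472, 0.1271, 0.0369]
tool_rot: [3.131, 0.224, 0.002]
contact_force: [2.2, -3.6, 5.2]
opening: 0.0287
```

Call:
{"name": "step_arm", "arguments": {
  "increments": "0 -0.04 0 0 0 0;0 -0.04 0 0 0 0"
}}

```text
t: 5.42
tool_pos: [0.6471, 0.128, 0.0368]
tool_rot: [3.129, 0.224, 0.002]
contact_force: [3.0, -8.5, 4.7]
opening: 0.029
```

Call:
{"name": "step_arm", "arguments": {
  "increments": "0 -0.04 0 0 0 0;0 0 0 0 0 0"
}}

```text
t: 5.58
tool_pos: [0.6471, 0.1281, 0.0369]
tool_rot: [3.127, 0.224, 0.002]
contact_force: [2.4, -9.3, 5.3]
opening: 0.0291
```

```bash
python3 -c "
from h import *
plan([0.646,0.127,0.037])"
```

```text
t 5.58 pos [0.6471 0.1281 0.0369] yaw deg 8.2 tilt [ 0.0018 -0.0063 -1.    ]
tool shift m [-0.0012  0.0009 -0.0001] units [-0.05  0.04 -0.  ] F [ 2.38 -9.26  5.33] op 0.0291
```

Call:
{"name": "step_arm", "arguments": {
  "increments": "0 -0.03 0 0 0 0;0 0 0 0 0 0"
}}

```text
t: 5.75
tool_pos: [0.647, 0.1281, 0.0369]
tool_rot: [3.126, 0.224, 0.002]
contact_force: [2.0, -11.7, 5.3]
opening: 0.0286
```

Call:
{"name": "step_arm", "arguments": {
  "increments": "0 -0.03 0 0 0 0;0 0 0 0 0 0"
}}

```text
t: 5.92
tool_pos: [0.6471, 0.1282, 0.0369]
tool_rot: [3.125, 0.224, 0.002]
contact_force: [2.8, -11.8, 5.2]
opening: 0.0287
```

Call:
{"name": "step_arm", "arguments": {
  "increments": "0 -0.02 0 0 0 0;0 0 0 0 0 0"
}}

```text
t: 6.08
tool_pos: [0.647, 0.1283, 0.0369]
tool_rot: [3.124, 0.223, 0.002]
contact_force: [2.1, -13.9, 4.9]
opening: 0.0293
```

```bash
python3 -c "
from h import *
plan([0.646,0.127,0.037]);print(ctrl.get_obs()['wrist_torque'])"
```

```text
t 6.08 pos [0.647  0.1283 0.0369] yaw deg 8.18 tilt [ 0.002  -0.0091 -1.    ]
tool shift m [-0.0012  0.0011 -0.0001] units [-0.05  0.04 -0.01] F [  2.06 -13.86   4.93] op 0.0293
[-2.28920523 -0.60290614  0.02061811]
```

Call:
{"name": "step_arm", "arguments": {
  "increments": "-0.02 0.04 -0.06 0 0 0;0 0 0 0 0 0"
}}

```text
t: 6.25
tool_pos: [0.647, 0.1283, 0.0369]
tool_rot: [3.127, 0.223, 0.005]
contact_force: [8.7, -9.5, -2.8]
opening: 0.0289
```

```bash
python3 -c "
from h import *
plan([0.646,0.127,0.037]);print(ctrl.get_obs()['wrist_torque']);grab('wrist','w3')"
```

```text
t 6.25 pos [0.647  0.1283 0.0369] yaw deg 8.16 tilt [ 0.0037 -0.0065 -1.    ]
tool shift m [-0.0012  0.0012 -0.0001] units [-0.05  0.05 -0.  ] F [ 8.66 -9.51 -2.78] op 0.0289
[-1.59664832 -1.49806071  0.0476361 ]
```

View pics/w3.png

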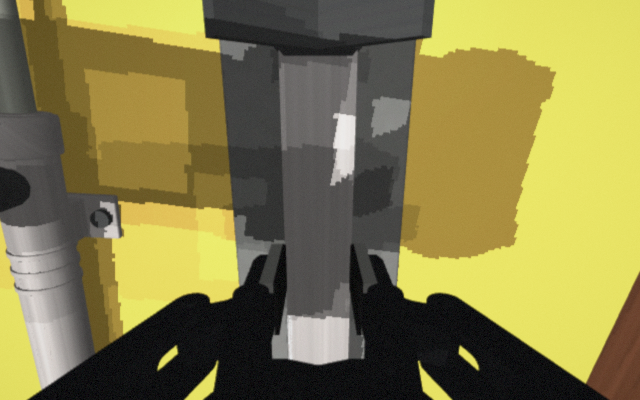

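Call:
{"name": "step_arm", "arguments": {
  "increments": "0.05 0 0.02 0 0 0;0 0 0 0 0 0"
}}

```text
t: 6.47
tool_pos: [0.647, 0.1283, 0.0369]
tool_rot: [3.126, 0.223, -0.001]
contact_force: [1.9, -11.9, 2.9]
opening: 0.0291
```

Call:
{"name": "step_arm", "arguments": {
  "increments": "0 -0.02 0 0 0 0;0 0 0 0 0 0"
}}

```text
t: 6.63
tool_pos: [0.647, 0.1283, 0.0369]
tool_rot: [3.125, 0.223, -0.001]
contact_force: [2.4, -12.1, 3.4]
opening: 0.0289
```

Call:
{"name": "step_arm", "arguments": {
  "increments": "0 -0.02 0 0 0 0;0 0 0 0 0 0"
}}

```text
t: 6.8
tool_pos: [0.6469, 0.1283, 0.0369]
tool_rot: [3.124, 0.223, -0.001]
contact_force: [2.2, -13.2, 3.0]
opening: 0.0289
```

Call:
{"name": "step_arm", "arguments": {
  "increments": "0 0 0 0 0 0;0 0 0 0 0 0;0 0 0 0 0 0",
  "newtons": 40
}}

```text
t: 7.05
tool_pos: [0.647, 0.1283, 0.037]
tool_rot: [3.125, 0.223, -0.001]
contact_force: [2.2, -13.8, 2.7]
opening: 0.0278
```

Call:
{"name": "step_arm", "arguments": {
  "increments": "0 -0.01 0 0 0 0;0 0 0 0 0 0"
}}

```text
t: 7.22
tool_pos: [0.647, 0.1283, 0.037]
tool_rot: [3.124, 0.223, -0.001]
contact_force: [1.9, -14.7, 3.6]
opening: 0.0284
```

Call:
{"name": "step_arm", "arguments": {
  "increments": "0 0.1 0 0 0 0;0 0.06 0 0 0 0;0 0 0 0 0 0;0 0 0 0 0 0",
  "newtons": 60
}}

```text
t: 7.55
tool_pos: [0.647, 0.1282, 0.0371]
tool_rot: [3.13, 0.224, -0.001]
contact_force: [0.2, -7.1, 5.5]
opening: 0.0274
```

```bash
python3 -c "
from h import *
plan([0.646,0.127,0.037])
for i in range(3):
  o=ctrl.get_obs();print(o['opening'],o['contact_force'])"
```

```text
t 7.55 pos [0.647  0.1282 0.0371] yaw deg 8.19 tilt [-3.0e-04 -3.1e-03 -1.0e+00]
tool shift m [-0.0012  0.0011  0.0001] units [-0.05  0.04  0.  ] F [ 0.24 -7.06  5.45] op 0.0274
0.02743181888462408 [ 0.23790464 -7.063558    5.45150028]
0.02743181888462408 [ 0.23790464 -7.063558    5.45150028]
0.02743181888462408 [ 0.23790464 -7.063558    5.45150028]
```

Call:
{"name": "step_arm", "arguments": {
  "increments": "0 0.08 0 0 0 0;0 0.08 0 0 0 0;0 0 0 0 0 0"
}}

```text
t: 7.8
tool_pos: [0.6471, 0.1274, 0.0371]
tool_rot: [-3.131, -0.224, 0.001]
contact_force: [-0.0, 1.1, 4.7]
opening: 0.0274
```

Call:
{"name": "step_arm", "arguments": {
  "increments": "0 0.06 0 0 0 0;0 0 0 0 0 0;0 0 0 0 0 0"
}}

```text
t: 8.05
tool_pos: [0.6473, 0.1265, 0.0371]
tool_rot: [-3.13, -0.225, 0.001]
contact_force: [-0.6, 2.7, 5.0]
opening: 0.0276
```

Call:
{"name": "step_arm", "arguments": {
  "increments": "0 -0.06 -0.03 0 0 0;0 -0.06 0 0 0 0;0 -0.04 0 0 0 0;0 0 0 0 0 0"
}}

```text
t: 8.38
tool_pos: [0.6471, 0.1278, 0.0371]
tool_rot: [3.132, 0.225, -0.001]
contact_force: [2.1, -3.8, 1.2]
opening: 0.0275
```

Call:
{"name": "step_arm", "arguments": {
  "increments": "0 -0.04 0 0 0 0;0 0 0 0 0 0"
}}

```text
t: 8.55
tool_pos: [0.647, 0.128, 0.0372]
tool_rot: [3.131, 0.224, -0.001]
contact_force: [1.3, -6.5, 0.8]
opening: 0.0276
```

Call:
{"name": "step_arm", "arguments": {
  "increments": "0 -0.04 0 0 0 0;0 0 0 0 0 0"
}}

```text
t: 8.72
tool_pos: [0.647, 0.1281, 0.0371]
tool_rot: [3.13, 0.224, -0.001]
contact_force: [2.3, -8.5, 0.9]
opening: 0.0278
```

Call:
{"name": "step_arm", "arguments": {
  "increments": "0 -0.04 0 0 0 0;0 0 0 0 0 0"
}}

```text
t: 8.88
tool_pos: [0.647, 0.1283, 0.0371]
tool_rot: [3.128, 0.224, -0.001]
contact_force: [3.6, -10.9, 0.8]
opening: 0.0274
```

Call:
{"name": "step_arm", "arguments": {
  "increments": "0 -0.03 0 0 0 0;0 0 0 0 0 0"
}}

```text
t: 9.05
tool_pos: [0.647, 0.1283, 0.0371]
tool_rot: [3.127, 0.224, -0.001]
contact_force: [3.7, -13.6, 1.2]
opening: 0.0274
```

```bash
python3 -c "
from h import *
grab('scene','s1');grab('wrist','w4')
a=cv2.imread('pics/s1.png')[140:260,290:430]; cv2.imwrite('pics/z6.png',cv2.resize(a,None,fx=5,fy=5,interpolation=cv2.INTER_CUBIC))
a=cv2.imread('pics/w4.png')[220:380,230:410]; cv2.imwrite('pics/z7.png',cv2.convertScaleAbs(cv2.resize(a,None,fx=4,fy=4,interpolation=cv2.INTER_CUBIC),alpha=1.8))
print(proj('s1',(.6668,.130,.06)))"
```

```text
[368.88734161 216.6559715 ]
```

View pics/z6.png

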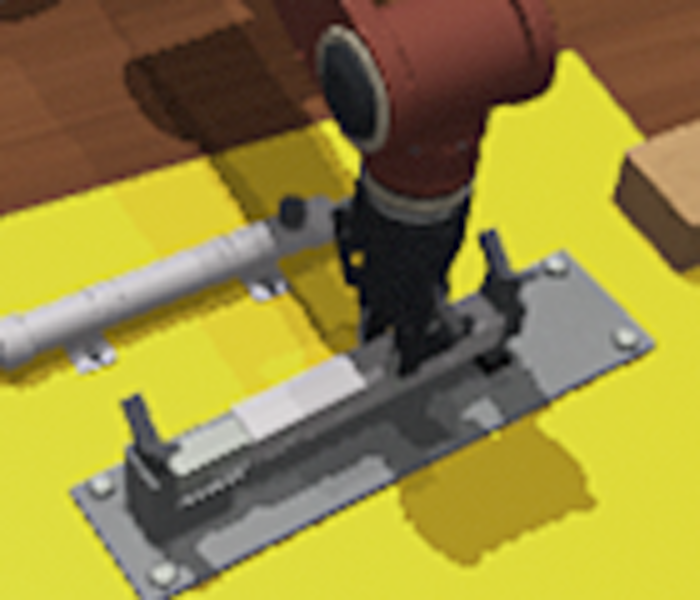

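View pics/z7.png

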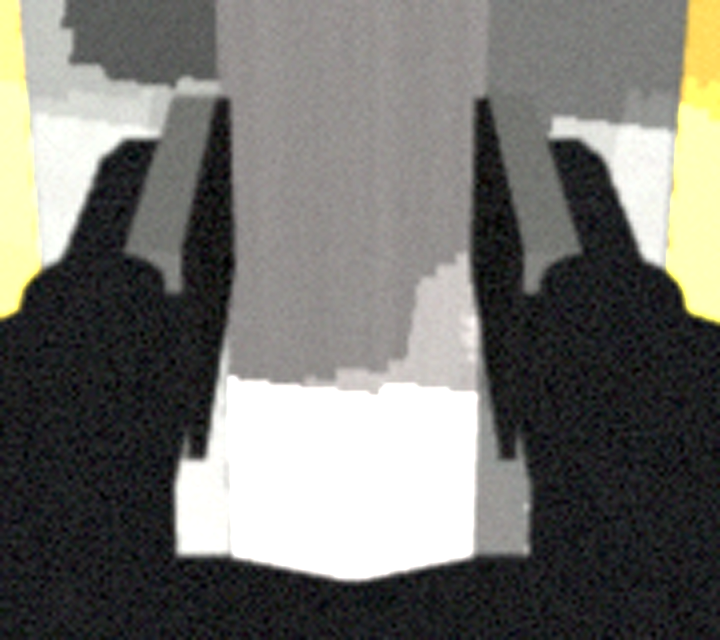

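```bash
python3 -c "
from h import *
for dx in (.015,.025):
  for z in (.075,.06,.045,.037):
    p=np.array([.6463+dx*.9895,.1275+dx*.1443,z]); q=proj('s1',p); print(dx,z,(q-[290,140])*5, (proj('w4',p)-[230,220])*4)
a=cv2.imread('pics/s1.png')[190:240,345:395]; cv2.imwrite('pics/z8.png',cv2.convertScaleAbs(cv2.resize(a,None,fx=12,fy=12,interpolation=cv2.INTER_NEAREST),alpha=1.8))
"
```

```text
0.015 0.075 [392.46426335 364.25188281] [478.72127435 187.33841179]
0.015 0.06 [390.29385433 377.43529869] [468.04754437 128.9727086 ]
0.015 0.045 [388.16221393 390.38322771] [459.04738824  79.75838125]
0.015 0.037 [387.04083415 397.19467014] [454.80115835  56.53930096]
0.025 0.075 [400.90979059 374.15200925] [565.29909323 187.20689449]
0.025 0.06 [398.65357951 387.30271056] [547.25794125 128.84391938]
0.025 0.045 [396.43784202 400.21750483] [532.04590657  79.63311496]
0.025 0.037 [395.27229031 407.01111672] [524.86906264  56.41608512]
```

View pics/z8.png

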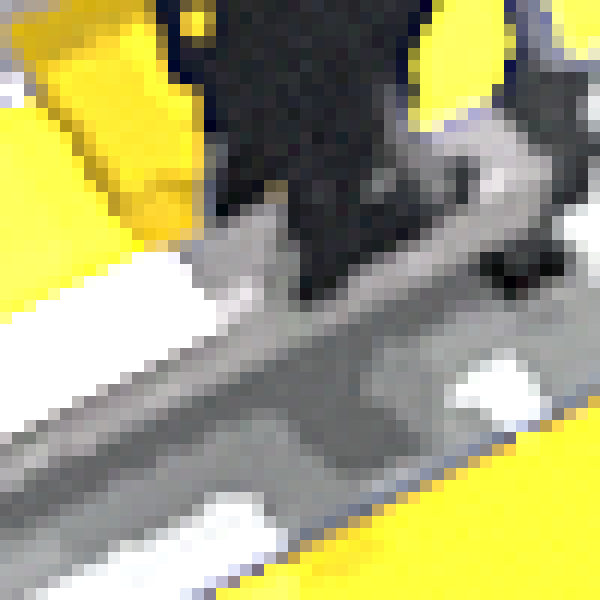

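```bash
python3 -c "
from h import *
o=ctrl.get_obs();R=cv2.Rodrigues(np.array(o['tool_rot']))[0]
for x in (.0145,.02,.025):
 for y in (-.011,0,.011):
  print(x,y,[ (b,(proj('w4',o['tool_pos']+R@np.array([x,y,-b*1e-3])))[:2].round(0).tolist()) for b in (0,5,10,20,30)])
"
```

```text
0.0145 -0.011 [(0, [345.0, 215.0]), (5, [345.0, 218.0]), (10, [346.0, 221.0]), (20, [348.0, 228.0]), (30, [350.0, 236.0])]
0.0145 0 [(0, [344.0, 233.0]), (5, [345.0, 237.0]), (10, [346.0, 240.0]), (20, [347.0, 248.0]), (30, [349.0, 257.0])]
0.0145 0.011 [(0, [344.0, 251.0]), (5, [344.0, 255.0]), (10, [345.0, 259.0]), (20, [347.0, 268.0]), (30, [348.0, 277.0])]
0.02 -0.011 [(0, [354.0, 215.0]), (5, [355.0, 218.0]), (10, [356.0, 221.0]), (20, [359.0, 228.0]), (30, [361.0, 236.0])]
0.02 0 [(0, [354.0, 233.0]), (5, [355.0, 237.0]), (10, [356.0, 240.0]), (20, [358.0, 248.0]), (30, [360.0, 257.0])]
0.02 0.011 [(0, [353.0, 251.0]), (5, [354.0, 255.0]), (10, [355.0, 259.0]), (20, [357.0, 268.0]), (30, [359.0, 277.0])]
0.025 -0.011 [(0, [363.0, 215.0]), (5, [365.0, 218.0]), (10, [366.0, 221.0]), (20, [369.0, 228.0]), (30, [372.0, 236.0])]
0.025 0 [(0, [363.0, 233.0]), (5, [364.0, 237.0]), (10, [365.0, 240.0]), (20, [368.0, 248.0]), (30, [371.0, 257.0])]
0.025 0.011 [(0, [362.0, 251.0]), (5, [363.0, 255.0]), (10, [364.0, 259.0]), (20, [367.0, 268.0]), (30, [370.0, 277.0])]
```

View pics/w4.png

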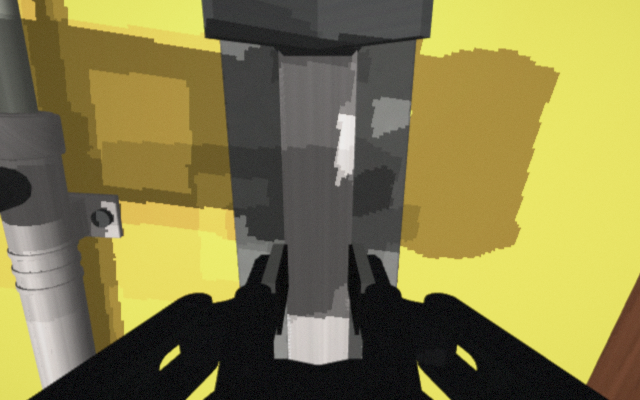

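```bash
python3 -c "
from h import *
def rr(tag,u,v):
  K,e,R=load(tag); d=R@np.linalg.inv(K)@[u,v,1]; return e,d/np.linalg.norm(d)
o=ctrl.get_obs();R=cv2.Rodrigues(np.array(o['tool_rot']))[0]
for a,b in [((370.4,214.8),(352,244)),((370.4,214.8),(349,244)),((369,213.5),(350,246))]:
  e1,d1=rr('s1',*a);e2,d2=rr('w4',*b)
  A=np.c_[d1,-d2]; s=np.linalg.lstsq(A,e2-e1,rcond=None)[0]
  p=e1+s[0]*d1;q=e2+s[1]*d2;print(p,q,R.T@((p+q)/2-o['tool_pos']))
"
```

```text
[0.66355285 0.1372126  0.06310529] [0.66225575 0.13602576 0.06340594] [ 0.01693146 -0.00577309 -0.0261588 ]
[0.66307151 0.13754913 0.06235708] [0.6608893  0.13557926 0.06287494] [ 0.01600963 -0.00585405 -0.02551896]
[0.65874953 0.13383809 0.06640683] [0.66105274 0.13593521 0.06584862] [ 0.0137102  -0.0044671  -0.02902019]
```

```bash
python3 -c "
from h import *
o=ctrl.get_obs();R=cv2.Rodrigues(np.array(o['tool_rot']))[0]
K,e,Rc=load('w4')
# camera relative to tool
T=R.T@(e-o['tool_pos']); C=R.T@Rc; print(T)
for x in (.0145,.0428):
 for y in (-.011,0,.011):
  for b in (0,13,20,30,40):
   c=K@(C.T@(np.array([x,y,-b/1e3])-T)); print(x,y,b,(c[:2]/c[2]).round(0))
"
```

```text
[-0.0004204  -0.07391117 -0.17615849]
0.0145 -0.011 0 [345. 215.]
0.0145 -0.011 13 [347. 223.]
0.0145 -0.011 20 [348. 228.]
0.0145 -0.011 30 [350. 236.]
0.0145 -0.011 40 [352. 245.]
0.0145 0 0 [344. 233.]
0.0145 0 13 [346. 243.]
0.0145 0 20 [347. 248.]
0.0145 0 30 [349. 257.]
0.0145 0 40 [351. 267.]
0.0145 0.011 0 [344. 251.]
0.0145 0.011 13 [346. 261.]
0.0145 0.011 20 [347. 268.]
0.0145 0.011 30 [348. 277.]
0.0145 0.011 40 [350. 289.]
0.0428 -0.011 0 [395. 215.]
0.0428 -0.011 13 [401. 223.]
0.0428 -0.011 20 [404. 228.]
0.0428 -0.011 30 [409. 236.]
0.0428 -0.011 40 [415. 245.]
0.0428 0 0 [394. 233.]
0.0428 0 13 [399. 243.]
0.0428 0 20 [402. 248.]
0.0428 0 30 [407. 257.]
0.0428 0 40 [413. 267.]
0.0428 0.011 0 [393. 251.]
0.0428 0.011 13 [398. 261.]
0.0428 0.011 20 [401. 268.]
0.0428 0.011 30 [406. 277.]
0.0428 0.011 40 [411. 289.]
```

Call:
{"name": "step_arm", "arguments": {
  "increments": "0 0.1 0 0 0 0;0 0.1 0 0 0 0;0 0.05 0 0 0 0;0 0 0 0 0 0",
  "newtons": 20
}}

```text
t: 9.48
tool_pos: [0.6471, 0.1273, 0.0372]
tool_rot: [-3.131, -0.224, 0.001]
contact_force: [1.5, 5.1, 0.7]
opening: 0.0271
```

Call:
{"name": "step_arm", "arguments": {
  "increments": "0 0 0 0 0 0;0 0 0 0 0 0;0 0 0 0 0 0;0 0 0 0 0 0",
  "fingers": 0.3
}}

```text
t: 9.82
tool_pos: [0.6469, 0.1256, 0.037]
tool_rot: [3.133, 0.225, -0.002]
contact_force: [0.2, -0.0, -0.2]
opening: 0.0556
```

```bash
python3 -c "
from h import *
plan([0.646,0.127,0.022])
grab('wrist','w5');grab('scene','s2')
a=cv2.imread('pics/s2.png')[180:240,340:400]; a=cv2.convertScaleAbs(cv2.resize(a,None,fx=10,fy=10,interpolation=cv2.INTER_CUBIC),alpha=1.8); cv2.imwrite('pics/z9.png',a)
a=cv2.imread('pics/w5.png')[200:350,230:410]; cv2.imwrite('pics/z10.png',cv2.convertScaleAbs(cv2.resize(a,None,fx=4,fy=4,interpolation=cv2.INTER_CUBIC),alpha=1.8))
"
```

```text
t 9.82 pos [0.6469 0.1256 0.037 ] yaw deg 8.2 tilt [-1.4e-03 -6.0e-04 -1.0e+00]
tool shift m [-0.0007 -0.0015  0.015 ] units [-0.03 -0.06  0.6 ] F [ 0.24 -0.01 -0.25] op 0.0556
```

View pics/z9.png

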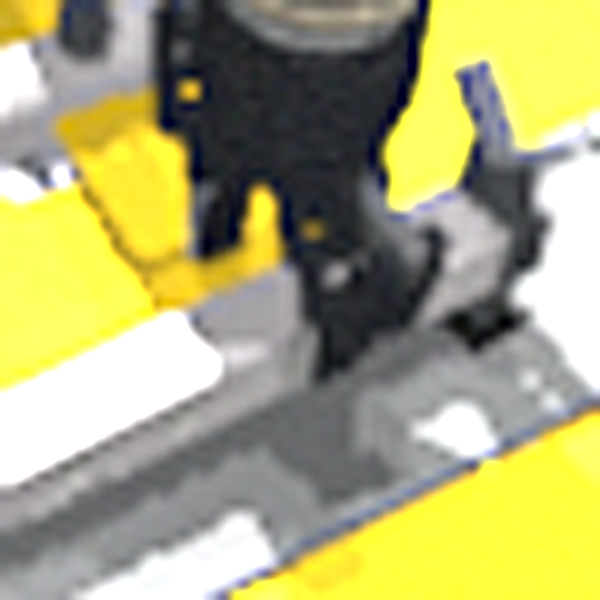

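View pics/z10.png

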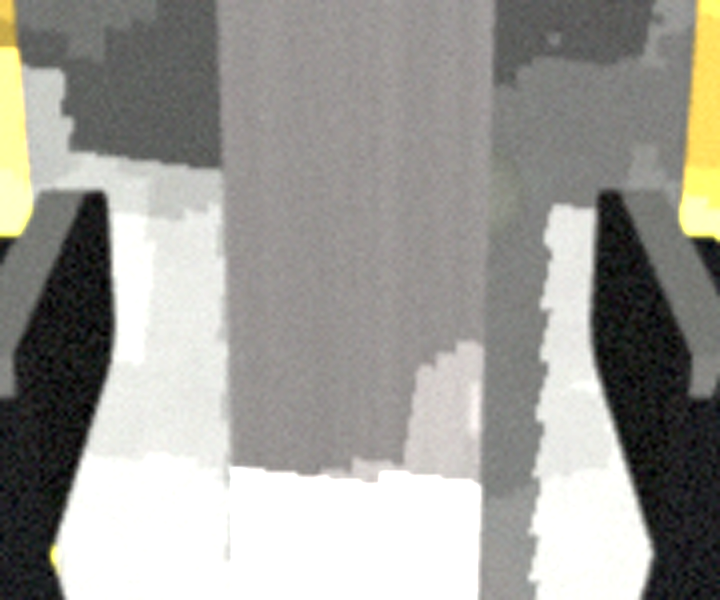

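```bash
python3 -c "
from h import *
def rr(tag,u,v):
  K,e,R=load(tag); d=R@np.linalg.inv(K)@[u,v,1]; return e,d/np.linalg.norm(d)
o=ctrl.get_obs();R=cv2.Rodrigues(np.array(o['tool_rot']))[0]
for a,b in [((371.5,217.7),(379.5,247.7)),((374,217),(383,247.7))]:
  e1,d1=rr('s2',*a);e2,d2=rr('w5',*b)
  s=np.linalg.lstsq(np.c_[d1,-d2],e2-e1,rcond=None)[0]
  p=e1+s[0]*d1;q=e2+s[1]*d2;print(p,q,R.T@((p+q)/2-o['tool_pos']))
print('button',ray('w5',355.3,247.3,.06),'tip at inner face x=.0278:')
for b in (20,30,40): 
  print(b,[proj('w5',o['tool_pos']+R@np.array([.0278,y,-b/1e3])).round(1) for y in (-.011,.0,.011)])
"
```

```text
[0.67676427 0.13456323 0.06391086] [0.67573997 0.13352702 0.06409323] [ 0.02990627 -0.00410419 -0.02673976]
[0.68076395 0.14150334 0.06932394] [0.67575536 0.13641956 0.07015789] [ 0.03258983 -0.00868264 -0.03248183]
button [0.66475864 0.13020852 0.06      ] tip at inner face x=.0278:
20 [array([374.9, 228.5]), array([373.8, 248.5]), array([372.8, 267.8])]
30 [array([378.3, 236.4]), array([377.1, 257.5]), array([375.9, 277.7])]
40 [array([382.2, 245.4]), array([380.8, 267.6]), array([379.5, 288.8])]
```

Call:
{"name": "step_arm", "arguments": {
  "increments": "-0.01 -0.06 0.34 0 0 0;0 0 0.34 0 0 0;0 0 0 0 0 0;0 0 0 0 0 0"
}}

```text
t: 10.25
tool_pos: [0.6458, 0.1272, 0.0188]
tool_rot: [3.133, 0.224, -0.005]
contact_force: [1.0, 0.7, -0.2]
opening: 0.0554
```

Call:
{"name": "step_arm", "arguments": {
  "increments": "0 0 0 0 0 0;0 0 0 0 0 0;0 0 0 0 0 0;0 0 0 0 0 0;0 0 0 0 0 0",
  "fingers": -1,
  "newtons": 20
}}

```text
t: 10.67
tool_pos: [0.6472, 0.1273, 0.0214]
tool_rot: [3.133, 0.225, 0.0]
contact_force: [-2.9, -0.6, 5.9]
opening: 0.0295
```

```bash
python3 -c "
from h import *
plan([0.646,0.127,0.022])
"
```

```text
t 10.67 pos [0.6472 0.1273 0.0214] yaw deg 8.2 tilt [ 2.e-04 -1.e-04 -1.e+00]
tool shift m [-0.0012  0.0001 -0.0006] units [-0.05  0.   -0.03] F [-2.9  -0.59  5.87] op 0.0295
```

Now pull in millimetre steps.

Call:
{"name": "step_arm", "arguments": {
  "increments": "0 -0.04 -0.03 0 0 0;0 -0.04 0 0 0 0;0 0 0 0 0 0"
}}

```text
t: 10.92
tool_pos: [0.6471, 0.1278, 0.0214]
tool_rot: [3.131, 0.224, 0.001]
contact_force: [-1.1, -6.0, 2.6]
opening: 0.0294
```

Call:
{"name": "step_arm", "arguments": {
  "increments": "0 -0.04 0 0 0 0;0 0 0 0 0 0"
}}

```text
t: 11.08
tool_pos: [0.647, 0.1285, 0.0214]
tool_rot: [3.131, 0.224, 0.001]
contact_force: [-0.9, -5.2, 3.1]
opening: 0.0296
```

Call:
{"name": "step_arm", "arguments": {
  "increments": "0 -0.04 0 0 0 0;0 0 0 0 0 0"
}}

```text
t: 11.25
tool_pos: [0.6469, 0.1295, 0.0214]
tool_rot: [3.13, 0.224, 0.001]
contact_force: [-0.9, -6.7, 2.8]
opening: 0.0294
```

Call:
{"name": "step_arm", "arguments": {
  "increments": "0 -0.04 0 0 0 0;0 -0.04 0 0 0 0"
}}

```text
t: 11.42
tool_pos: [0.6468, 0.1303, 0.0214]
tool_rot: [3.128, 0.224, 0.001]
contact_force: [-1.3, -11.1, 2.0]
opening: 0.0295
```

Call:
{"name": "step_arm", "arguments": {
  "increments": "0 -0.04 0 0 0 0;0 0 0 0 0 0"
}}

```text
t: 11.58
tool_pos: [0.6466, 0.1311, 0.0214]
tool_rot: [3.128, 0.224, 0.001]
contact_force: [-0.9, -9.9, 2.8]
opening: 0.0298
```

Call:
{"name": "step_arm", "arguments": {
  "increments": "0 -0.04 0 0 0 0;0 0 0 0 0 0"
}}

```text
t: 11.75
tool_pos: [0.6464, 0.1325, 0.0213]
tool_rot: [3.129, 0.223, 0.0]
contact_force: [-1.6, -8.1, 3.3]
opening: 0.0298
```

Call:
{"name": "step_arm", "arguments": {
  "increments": "0 -0.04 0 0 0 0;0 -0.04 0 0 0 0"
}}

```text
t: 11.92
tool_pos: [0.6461, 0.1348, 0.0214]
tool_rot: [3.13, 0.224, 0.001]
contact_force: [-0.9, -7.7, 2.2]
opening: 0.0291
```

Call:
{"name": "step_arm", "arguments": {
  "increments": "0 -0.04 0 0 0 0;0 -0.04 0 0 0 0"
}}

```text
t: 12.08
tool_pos: [0.6458, 0.137, 0.0213]
tool_rot: [3.13, 0.224, 0.0]
contact_force: [-1.4, -7.1, 3.2]
opening: 0.0297
```

Call:
{"name": "step_arm", "arguments": {
  "increments": "0 -0.08 0 0 0 0;0 -0.08 0 0 0 0;0 -0.08 0 0 0 0;0 -0.08 0 0 0 0;0 -0.08 0 0 0 0;0 -0.08 0 0 0 0;0 -0.08 0 0 0 0;0 0 0 0 0 0"
}}

```text
t: 12.75
tool_pos: [0.6437, 0.1516, 0.0214]
tool_rot: [3.131, 0.224, 0.0]
contact_force: [-0.9, -5.2, 3.3]
opening: 0.0295
```

```bash
python3 -c "
from h import *
plan([0.646,0.127,0.022]);o=ctrl.get_obs();print((o['tool_pos'][:2]-[.6472,.1273])@[-.1443,.9895])
grab('wrist','w6')
"
```

```text
t 12.75 pos [0.6437 0.1516 0.0214] yaw deg 8.19 tilt [ 5.0e-04 -2.5e-03 -1.0e+00]
tool shift m [-0.0012  0.0247 -0.0005] units [-0.05  0.99 -0.02] F [-0.93 -5.22  3.32] op 0.0295
0.024575242687616506
```

View pics/w6.png

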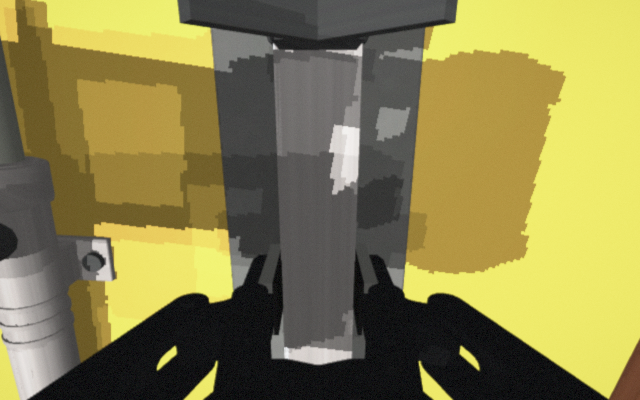

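Call:
{"name": "step_arm", "arguments": {
  "increments": "0 -0.08 0 0 0 0;0 -0.08 0 0 0 0;0 -0.08 0 0 0 0;0 -0.04 0 0 0 0"
}}

```text
t: 13.13
tool_pos: [0.6427, 0.158, 0.0214]
tool_rot: [3.13, 0.224, 0.0]
contact_force: [-1.1, -8.1, 3.2]
opening: 0.03
```

Call:
{"name": "step_arm", "arguments": {
  "increments": "0 -0.04 0 0 0 0;0 -0.04 0 0 0 0"
}}

```text
t: 13.3
tool_pos: [0.6425, 0.1598, 0.0214]
tool_rot: [3.13, 0.224, 0.0]
contact_force: [-1.6, -7.5, 3.5]
opening: 0.0299
```

Call:
{"name": "step_arm", "arguments": {
  "increments": "0 -0.04 0 0 0 0;0 -0.04 0 0 0 0"
}}

```text
t: 13.47
tool_pos: [0.6422, 0.1618, 0.0214]
tool_rot: [3.13, 0.224, 0.0]
contact_force: [-1.9, -7.4, 3.8]
opening: 0.0296
```

Call:
{"name": "step_arm", "arguments": {
  "increments": "0 -0.04 0 0 0 0;0 -0.04 0 0 0 0"
}}

```text
t: 13.63
tool_pos: [0.6419, 0.1638, 0.0213]
tool_rot: [3.13, 0.224, 0.0]
contact_force: [-0.9, -7.1, 3.8]
opening: 0.0292
```

Call:
{"name": "step_arm", "arguments": {
  "increments": "0 -0.03 0 0 0 0;0 -0.03 0 0 0 0"
}}

```text
t: 13.8
tool_pos: [0.6416, 0.1654, 0.0214]
tool_rot: [3.13, 0.224, 0.0]
contact_force: [0.0, -7.0, 3.5]
opening: 0.0298
```

Call:
{"name": "step_arm", "arguments": {
  "increments": "0 -0.03 0 0 0 0;0 -0.03 0 0 0 0"
}}

```text
t: 13.97
tool_pos: [0.6414, 0.1671, 0.0214]
tool_rot: [3.131, 0.224, 0.0]
contact_force: [-0.2, -6.4, 3.9]
opening: 0.0294
```

Call:
{"name": "step_arm", "arguments": {
  "increments": "0 -0.03 0 0 0 0;0 -0.03 0 0 0 0"
}}

```text
t: 14.13
tool_pos: [0.6411, 0.1689, 0.0213]
tool_rot: [3.131, 0.224, 0.0]
contact_force: [-1.2, -4.6, 3.6]
opening: 0.0298
```

Call:
{"name": "step_arm", "arguments": {
  "increments": "0 -0.03 0 0 0 0;0 0 0 0 0 0"
}}

```text
t: 14.3
tool_pos: [0.6408, 0.1713, 0.0214]
tool_rot: [-3.133, -0.224, -0.0]
contact_force: [-1.8, -1.4, 2.7]
opening: 0.0295
```

Call:
{"name": "step_arm", "arguments": {
  "increments": "0 -0.03 0 0 0 0;0 0 0 0 0 0"
}}

```text
t: 14.47
tool_pos: [0.6407, 0.1718, 0.0214]
tool_rot: [3.133, 0.225, 0.0]
contact_force: [-1.7, -2.2, 3.7]
opening: 0.0295
```

Call:
{"name": "step_arm", "arguments": {
  "increments": "0 -0.03 0 0 0 0;0 0 0 0 0 0"
}}

```text
t: 14.63
tool_pos: [0.6407, 0.1722, 0.0214]
tool_rot: [3.133, 0.224, 0.0]
contact_force: [-1.3, -4.0, 4.8]
opening: 0.0296
```

Call:
{"name": "step_arm", "arguments": {
  "increments": "0 -0.03 0 0 0 0;0 0 0 0 0 0"
}}

```text
t: 14.8
tool_pos: [0.6406, 0.173, 0.0214]
tool_rot: [3.133, 0.225, 0.0]
contact_force: [-1.7, -4.9, 3.7]
opening: 0.0297
```

Call:
{"name": "step_arm", "arguments": {
  "increments": "0 -0.03 0 0 0 0;0 0 0 0 0 0"
}}

```text
t: 14.97
tool_pos: [0.6404, 0.1738, 0.0213]
tool_rot: [3.133, 0.224, 0.0]
contact_force: [-2.2, -4.9, 4.6]
opening: 0.0295
```

```bash
python3 -c "
from h import *
o=ctrl.get_obs();print((o['tool_pos'][:2]-[.6472,.1273])@[-.1443,.9895])
grab('scene','s3')
a=cv2.imread('pics/s3.png')[180:240,330:400]; a=cv2.convertScaleAbs(cv2.resize(a,None,fx=10,fy=10,interpolation=cv2.INTER_CUBIC),alpha=1.6); cv2.imwrite('pics/z11.png',a)
print((proj('s3',(.6668,.130,.06))-[330,180])*10)
"
```

```text
0.04700192733508245
[388.87341609 366.55971496]
```

View pics/z11.png

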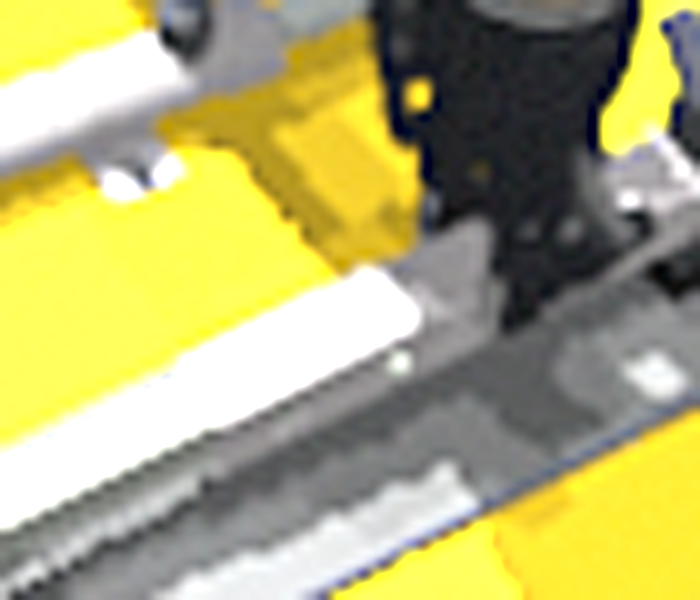

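Call:
{"name": "step_arm", "arguments": {
  "increments": "0 -0.03 0 0 0 0;0 0 0 0 0 0"
}}

```text
t: 15.18
tool_pos: [0.6404, 0.1743, 0.0214]
tool_rot: [3.133, 0.224, 0.0]
contact_force: [-1.9, -5.5, 4.6]
opening: 0.0299
```

Call:
{"name": "step_arm", "arguments": {
  "increments": "0 -0.03 0 0 0 0;0 0 0 0 0 0"
}}

```text
t: 15.35
tool_pos: [0.6403, 0.1745, 0.0214]
tool_rot: [3.132, 0.224, 0.0]
contact_force: [-0.5, -7.7, 4.1]
opening: 0.0296
```

Call:
{"name": "step_arm", "arguments": {
  "increments": "0 0.08 0 0 0 0;0 0.04 0 0 0 0;0 0 0 0 0 0"
}}

```text
t: 15.6
tool_pos: [0.6404, 0.1741, 0.0213]
tool_rot: [-3.131, -0.224, -0.0]
contact_force: [-2.3, 3.4, 3.9]
opening: 0.0293
```

Call:
{"name": "step_arm", "arguments": {
  "increments": "0 0 0 0 0 0;0 0 0 0 0 0;0 0 0 0 0 0;0 0 0 0 0 0;0 0 0 0 0 0",
  "fingers": 1
}}

```text
t: 16.02
tool_pos: [0.6404, 0.1724, 0.0208]
tool_rot: [3.133, 0.224, -0.0]
contact_force: [-0.5, 0.4, -0.1]
opening: 0.0854
```

Call:
{"name": "step_arm", "arguments": {
  "increments": "0 0 -0.6 0 0 0;0 0 -1 0 0 0;0 0 -1 0 0 0;0 0 -1 0 0 0;0 0 -1 0 0 0;0 0 -1 0 0 0;0 0 -1 0 0 0;-0.7 0.6 -0.6 0 0 0;-1 0.8 -0.4 0 0 0;-1 0.8 0 0 0 0;-1 0.8 0 0 0 0;-1 0.8 0 0 0 0"
}}

```text
t: 17.02
tool_pos: [0.537, 0.0609, 0.213]
tool_rot: [3.133, 0.225, 0.004]
contact_force: [0.3, 0.6, -0.1]
opening: 0.0853
```

Call:
{"name": "step_arm", "arguments": {
  "increments": "-1 0.8 0 0 0 0;0 0 0 0 0 0;0 0 0 0 0 0"
}}

```text
t: 17.27
tool_pos: [0.5156, 0.0377, 0.2126]
tool_rot: [3.134, 0.221, 0.004]
contact_force: [0.4, 0.2, -0.0]
opening: 0.0857
```

```bash
python3 -c "
from h import *
plan([.4905,.0295,.23])
grab('wrist','w7');grab('top','t2');grab('scene','s4')
a=cv2.imread('pics/top0.png')[140:250,215:385]
a=cv2.imread('pics/t2.png')[140:250,215:385]; cv2.imwrite('pics/z12.png',cv2.resize(a,None,fx=4.6,fy=4.6,interpolation=cv2.INTER_CUBIC))
a=cv2.imread('pics/s4.png')[150:270,255:455]; cv2.imwrite('pics/z13.png',cv2.resize(a,None,fx=4,fy=4,interpolation=cv2.INTER_CUBIC))
"
```

```text
t 17.27 pos [0.5156 0.0377 0.2126] yaw deg 8.07 tilt [ 2.4e-03  1.0e-04 -1.0e+00]
tool shift m [-0.0259  0.0046 -0.0175] units [-1.04  0.18 -0.7 ] F [ 0.43  0.15 -0.02] op 0.0857
```

View pics/w7.png

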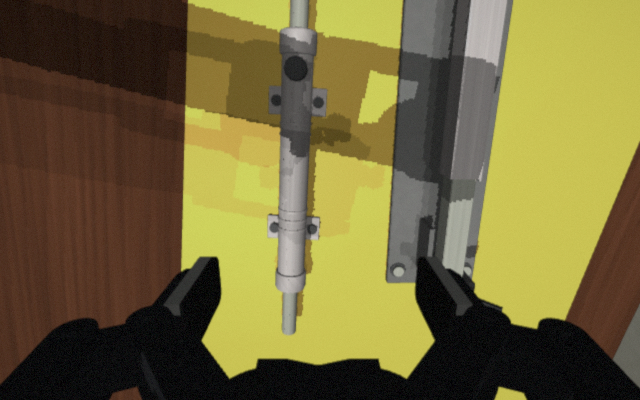

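View pics/z12.png

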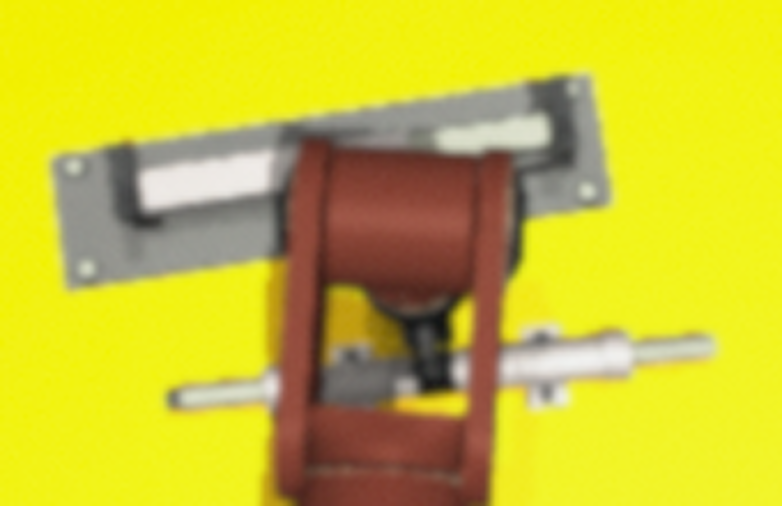

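View pics/z13.png

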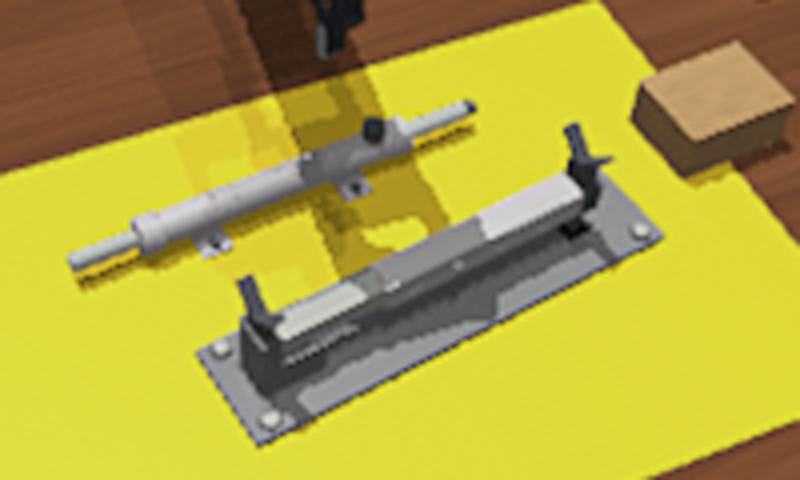

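```bash
python3 - <<'E'
from h import *
g=cv2.imread('pics/w7.png'); hsv=cv2.cvtColor(g,cv2.COLOR_BGR2HSV)
m=(hsv[...,1]<70)
pts=[]
for r in list(range(155,205,6))+list(range(245,265,5))+list(range(298,328,6)):
    c=[x for x in range(265,330) if m[r,x]]; print(r,c[0],c[-1],len(c)); 
    p=ray('w7',(c[0]+c[-1])/2,r,.028); pts.append(p)
pts=np.array(pts);print(pts.round(4))
col=[x for x in range(300,345) if m[x,285:295].any()];print('end row',col[-1], ray('w7',289,col[-1]+.5,.028))
v=cv2.fitLine(pts[:,:2].astype(np.float32),cv2.DIST_L2,0,.01,.01).ravel();print(v,np.degrees(np.arctan2(v[1],v[0])))
f=[ray('w7',*p,.004) for p in [(277,99),(318,102),(272,227),(313,229)]];print(np.array(f).round(4),np.mean(f,0))
def P(u,v): return u/4.6+215-.4,v/4.6+140-.4
# vees: top image upper
for n,p in [('slideveelow',(150,222)),('slideveehi',(115,143)),('fixlow',(572,162)),('fixhi',(530,85))]:
  print(n,ray('t2',*P(*p),.126))
E
```

```text
155 280 308 29
161 280 308 29
167 280 307 28
173 280 307 28
179 280 307 28
185 280 306 27
191 280 306 27
197 279 306 28
203 279 306 28
245 278 304 27
250 278 304 27
255 278 303 26
260 278 303 26
298 283 296 14
304 283 296 14
310 283 295 13
316 283 295 13
322 282 295 14
[[ 4.877e-01  4.800e-02  2.800e-02]
 [ 4.885e-01  4.150e-02  2.800e-02]
 [ 4.888e-01  3.480e-02  2.800e-02]
 [ 4.896e-01  2.810e-02  2.800e-02]
 [ 4.904e-01  2.130e-02  2.800e-02]
 [ 4.906e-01  1.440e-02  2.800e-02]
 [ 4.915e-01  7.500e-03  2.800e-02]
 [ 4.917e-01  5.000e-04  2.800e-02]
 [ 4.926e-01 -6.600e-03  2.800e-02]
 [ 4.970e-01 -5.850e-02  2.800e-02]
 [ 4.977e-01 -6.490e-02  2.800e-02]
 [ 4.979e-01 -7.150e-02  2.800e-02]
 [ 4.987e-01 -7.810e-02  2.800e-02]
 [ 5.035e-01 -1.302e-01  2.800e-02]
 [ 5.045e-01 -1.388e-01  2.800e-02]
 [ 5.049e-01 -1.475e-01  2.800e-02]
 [ 5.059e-01 -1.563e-01  2.800e-02]
 [ 5.063e-01 -1.653e-01  2.800e-02]]
end row 334 [ 0.50913347 -0.18405965  0.028     ]
[ 0.08763307 -0.9961528   0.4959802  -0.04564038] -84.97254
[[ 0.4606  0.103   0.004 ]
 [ 0.5059  0.1062  0.004 ]
 [ 0.4703 -0.0489  0.004 ]
 [ 0.521  -0.0445  0.004 ]] [0.4894397  0.02895736 0.004     ]
slideveelow [0.59330441 0.2413189  0.126     ]
slideveehi [0.65331527 0.26815474 0.126     ]
fixlow [ 0.63400505 -0.07043747  0.126     ]
fixhi [ 0.69301808 -0.0403079   0.126     ]
```

```bash
python3 - <<'E'
from h import *
a=cv2.imread('pics/t2.png')
b=np.hstack([cv2.resize(a[160:200,230:270],None,fx=9.5,fy=9.5,interpolation=cv2.INTER_CUBIC),cv2.resize(a[148:188,315:355],None,fx=9.5,fy=9.5,interpolation=cv2.INTER_CUBIC)])
cv2.imwrite('pics/z14.png',cv2.convertScaleAbs(b,alpha=1.6))
E
```

```text
(no output)
```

View pics/z14.png

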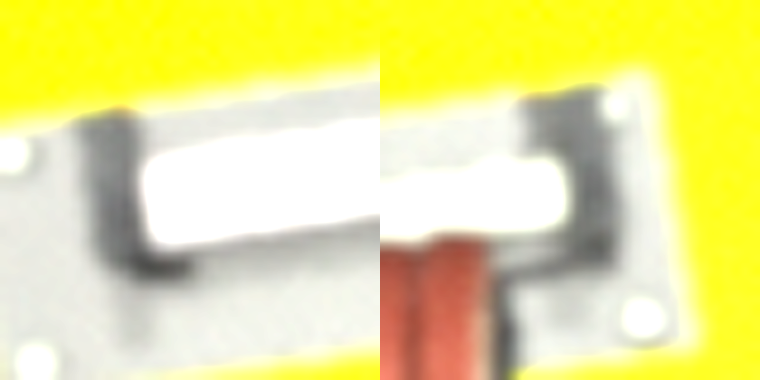

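```bash
python3 - <<'E'
from h import *
s=ray('t2',241.3,179.5,.12);f=ray('t2',336.1,166,.12);print(s,f,np.linalg.norm((s-f)[:2]),(s+f)/2,np.degrees(np.arctan2((s-f)[1],(s-f)[0])))
B=np.array([.6463,.1275]);y=np.array([-.1443,.9895]);x=np.array([.9895,.1443])
for p in (s,f): print('rel B: y',(p[:2]-B)@y,'x',(p[:2]-B)@x)
K,e,R=load('t2');print(e)
E
```

```text
[0.62380045 0.2629822  0.12      ] [ 0.66633932 -0.06147426  0.12      ] 0.32723317006971947 [0.64506988 0.10075397 0.12      ] 97.46933810937861
rel B: y 0.13730632014076322 x -0.0027132255849476594
rel B: y -0.18988170249644828 x -0.0074400777868211775
[ 0.30769252 -0.019548    1.61424037]
```

Call:
{"name": "step_arm", "arguments": {
  "increments": "-0.5 0.16 0.5 0 0 0.54;-0.5 0.16 1 0 0 0;0 0 1 0 0 0;0 0 1 0 0 0;0 0 0.9 0 0 0;0 0 0 0 0 0;0 0 0 0 0 0"
}}

```text
t: 18.0
tool_pos: [0.4915, 0.0283, 0.1002]
tool_rot: [-3.138, -0.141, 0.005]
contact_force: [0.5, -0.1, 0.1]
opening: 0.0857
```

```bash
python3 -c "
from h import *
plan([.4895,.027,.05])
grab('wrist','w8');grab('scene','s5')
a=cv2.imread('pics/s5.png')[140:240,255:405]; cv2.imwrite('pics/z15.png',cv2.resize(a,None,fx=5,fy=5,interpolation=cv2.INTER_CUBIC))
"
```

```text
t 18.0 pos [0.4915 0.0283 0.1002] yaw deg 5.16 tilt [-3.2e-03  4.0e-04 -1.0e+00]
tool shift m [-0.0019  0.0012  0.0502] units [-0.08  0.05  2.01] F [ 0.47 -0.05  0.1 ] op 0.0857
```

View pics/w8.png

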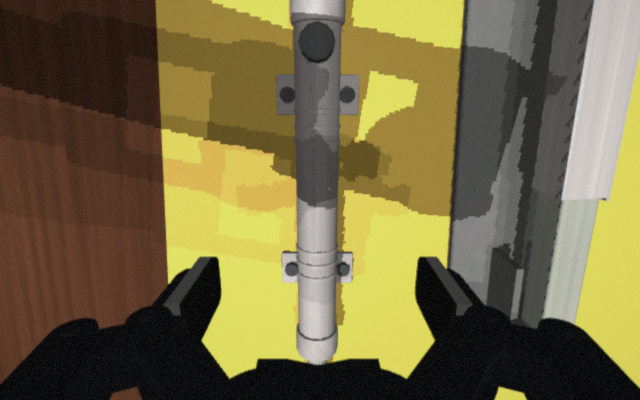

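View pics/z15.png

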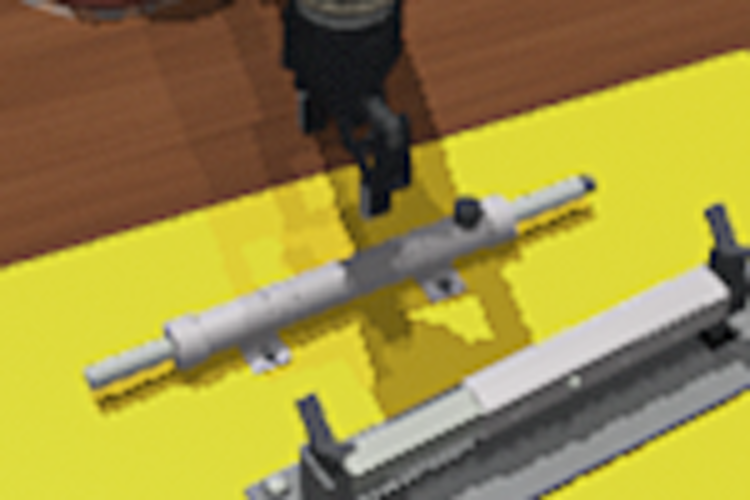

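```bash
python3 -c "
from h import *
o=ctrl.get_obs();R=cv2.Rodrigues(np.array(o['tool_rot']))[0]
for y in (-.011,.011):
  for x in (.043,.052):
    print(x,y,[(b,((proj('s5',o['tool_pos']+R@np.array([x,y,-b/1e3]))-[255-.4,140-.4])*5).round(0).tolist()) for b in (0,13,20,30,40)])
a=cv2.imread('pics/s5.png')[160:195,310:350]; cv2.imwrite('pics/z16.png',cv2.convertScaleAbs(cv2.resize(a,None,fx=15,fy=15,interpolation=cv2.INTER_NEAREST),alpha=1.8))
"
```

```text
0.043 -0.011 [(0, [383.0, 249.0]), (13, [383.0, 236.0]), (20, [383.0, 230.0]), (30, [384.0, 220.0]), (40, [384.0, 210.0])]
0.052 -0.011 [(0, [389.0, 257.0]), (13, [389.0, 245.0]), (20, [389.0, 238.0]), (30, [390.0, 229.0]), (40, [390.0, 219.0])]
0.043 0.011 [(0, [355.0, 259.0]), (13, [355.0, 247.0]), (20, [355.0, 241.0]), (30, [356.0, 231.0]), (40, [356.0, 221.0])]
0.052 0.011 [(0, [361.0, 268.0]), (13, [361.0, 256.0]), (20, [362.0, 249.0]), (30, [362.0, 239.0]), (40, [362.0, 230.0])]
```

View pics/z16.png

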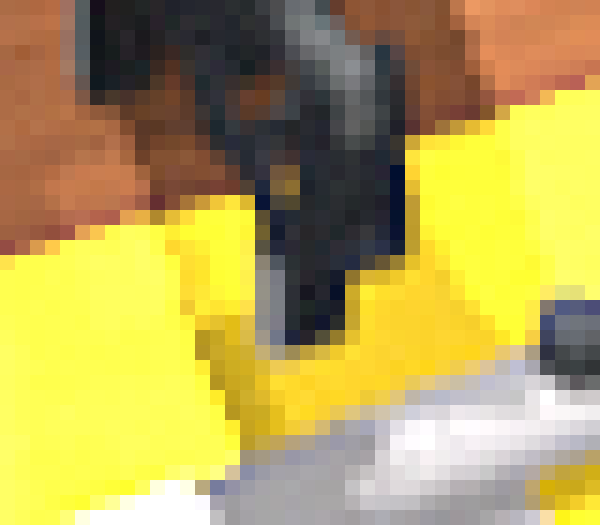

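Call:
{"name": "step_arm", "arguments": {
  "increments": "-0.07 0.05 0.9 0 0 0;0 0 0.9 0 0 0;0 0 0.9 0 0 0;0 0 0.5 0 0 0;0 0 0 0 0 0;0 0 0 0 0 0"
}}

```text
t: 18.6
tool_pos: [0.4915, 0.0262, 0.0225]
tool_rot: [3.138, 0.14, 0.002]
contact_force: [0.9, -0.6, -0.1]
opening: 0.085
```

Call:
{"name": "step_arm", "arguments": {
  "increments": "0 0 0.2 0 0 0;0 0 0.2 0 0 0;0 0 0.2 0 0 0;0 0 0 0 0 0"
}}

```text
t: 18.93
tool_pos: [0.49, 0.0263, 0.0057]
tool_rot: [-3.138, -0.14, 0.001]
contact_force: [-0.6, 0.3, -0.1]
opening: 0.0858
```

```bash
python3 -c "
from h import *
plan([.4895,.027,-.012])
grab('wrist','w9');grab('scene','s6')
a=cv2.imread('pics/s6.png')[160:220,290:370]; cv2.imwrite('pics/z17.png',cv2.convertScaleAbs(cv2.resize(a,None,fx=9,fy=9,interpolation=cv2.INTER_CUBIC),alpha=1.5))
"
```

```text
t 18.93 pos [0.49   0.0263 0.0057] yaw deg 5.1 tilt [-8.e-04  1.e-04 -1.e+00]
tool shift m [-0.0004 -0.0008  0.0177] units [-0.01 -0.03  0.71] F [-0.57  0.31 -0.09] op 0.0858
```

View pics/z17.png

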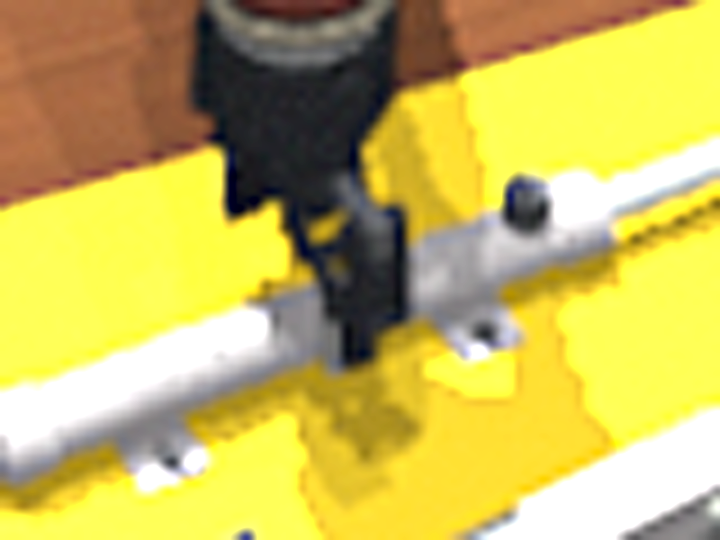

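View pics/w9.png

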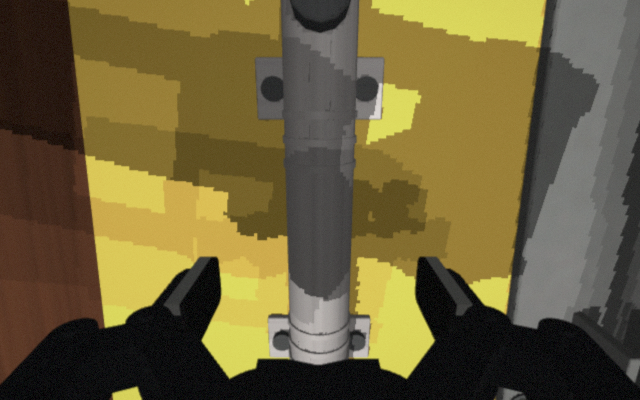

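```bash
python3 -c "
from h import *
o=ctrl.get_obs();R=cv2.Rodrigues(np.array(o['tool_rot']))[0]
for x in (.043,.048,.053):
  for y in (.011,0): print(x,y,[(b,((proj('s6',o['tool_pos']+R@np.array([x,y,-b/1e3]))-[290-.5,160-.5])*9).round(0).tolist()) for b in (0,20,30,40,50)])
"
```

```text
0.043 0.011 [(0, [316.0, 438.0]), (20, [316.0, 407.0]), (30, [316.0, 392.0]), (40, [317.0, 376.0]), (50, [317.0, 360.0])]
0.043 0 [(0, [339.0, 428.0]), (20, [340.0, 398.0]), (30, [340.0, 382.0]), (40, [341.0, 366.0]), (50, [341.0, 351.0])]
0.048 0.011 [(0, [321.0, 446.0]), (20, [322.0, 416.0]), (30, [322.0, 400.0]), (40, [322.0, 385.0]), (50, [323.0, 369.0])]
0.048 0 [(0, [345.0, 436.0]), (20, [346.0, 406.0]), (30, [346.0, 391.0]), (40, [346.0, 375.0]), (50, [347.0, 359.0])]
0.053 0.011 [(0, [327.0, 454.0]), (20, [328.0, 424.0]), (30, [328.0, 409.0]), (40, [328.0, 393.0]), (50, [329.0, 377.0])]
0.053 0 [(0, [351.0, 445.0]), (20, [351.0, 414.0]), (30, [352.0, 399.0]), (40, [352.0, 383.0]), (50, [353.0, 368.0])]
```

Call:
{"name": "step_arm", "arguments": {
  "increments": "0 0 0.25 0 0 0;0 0 0.25 0 0 0;0 0 0.25 0 0 0;0 0 0.1 0 0 0;0 0 0 0 0 0"
}}

```text
t: 19.45
tool_pos: [0.4892, 0.0263, -0.0164]
tool_rot: [-3.138, -0.14, 0.004]
contact_force: [0.6, 0.9, 0.7]
opening: 0.0855
```

```bash
python3 -c "
from h import *
plan([.4895,.027,-.016])
grab('scene','s7')
a=cv2.imread('pics/s7.png')[160:220,290:370]; cv2.imwrite('pics/z18.png',cv2.convertScaleAbs(cv2.resize(a,None,fx=9,fy=9,interpolation=cv2.INTER_CUBIC),alpha=1.5))
"
```

```text
t 19.45 pos [ 0.4892  0.0263 -0.0164] yaw deg 5.1 tilt [-2.5e-03  2.0e-04 -1.0e+00]
tool shift m [ 0.0003 -0.0007 -0.0004] units [ 0.01 -0.03 -0.02] F [0.6  0.92 0.68] op 0.0855
```

View pics/z18.png

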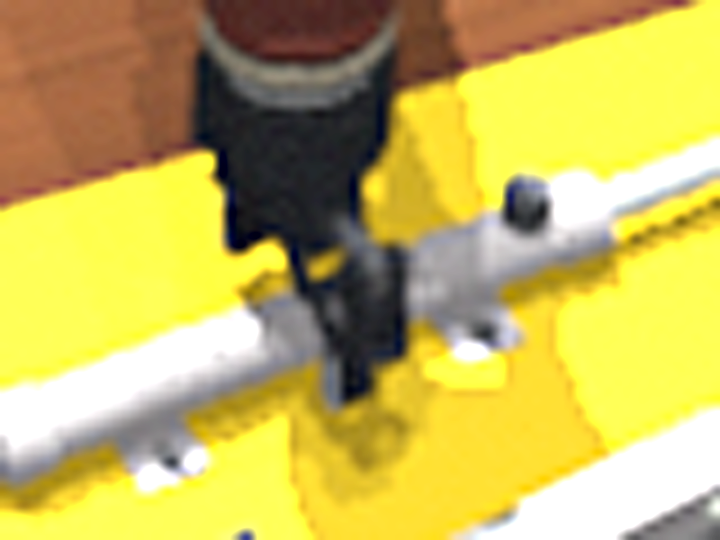

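Call:
{"name": "step_arm", "arguments": {
  "increments": "0 0 0 0 0 0;0 0 0 0 0 0;0 0 0 0 0 0;0 0 0 0 0 0;0 0 0 0 0 0;0 0 0 0 0 0",
  "fingers": -1,
  "newtons": 40
}}

```text
t: 20.0
tool_pos: [0.4909, 0.0262, -0.0145]
tool_rot: [3.138, 0.14, 0.002]
contact_force: [-0.1, 0.3, 2.2]
opening: 0.0305
```

```bash
python3 -c "
from h import *
plan([.4895,.027,-.016])
grab('scene','s8')
a=cv2.imread('pics/s8.png')[160:220,290:370]; cv2.imwrite('pics/z19.png',cv2.convertScaleAbs(cv2.resize(a,None,fx=9,fy=9,interpolation=cv2.INTER_CUBIC),alpha=1.5))
"
```

```text
t 20.0 pos [ 0.4909  0.0262 -0.0145] yaw deg 5.1 tilt [ 1.2e-03 -1.0e-04 -1.0e+00]
tool shift m [-0.0013 -0.0009  0.0015] units [-0.05 -0.04  0.06] F [-0.06  0.27  2.17] op 0.0305
```

View pics/z19.png

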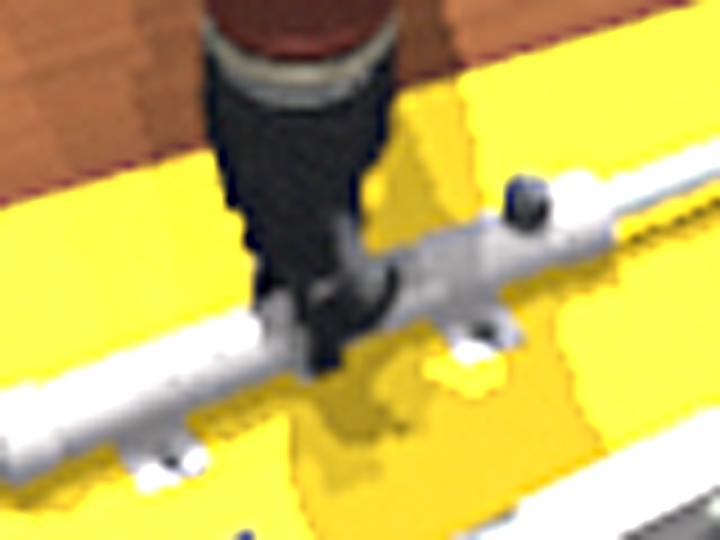

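Call:
{"name": "step_arm", "arguments": {
  "increments": "0 0 -0.2 0 0 0;0 0 -0.4 0 0 0;0 0 -0.8 0 0 0;0 0 -1 0 0 0;0 0 -1 0 0 0;0 0 -1 0 0 0;0 0 -1 0 0 0;0 0 -1 0 0 -0.28;0 0 -0.6 0 0 -0.28;0 0 0 0 0 0;0 0 0 0 0 0"
}}

```text
t: 20.97
tool_pos: [0.4899, 0.0263, 0.1597]
tool_rot: [3.133, 0.226, -0.0]
contact_force: [-0.9, -0.3, -7.8]
opening: 0.0306
```

```bash
python3 -c "
from h import *
plan([.6505,.1024,.155])
print(ctrl.get_obs()['wrist_torque'])
grab('scene','s9')
a=cv2.imread('pics/s9.png')[110:260,230:430]; cv2.imwrite('pics/z20.png',cv2.resize(a,None,fx=4,fy=4,interpolation=cv2.INTER_CUBIC))
"
```

```text
t 20.97 pos [0.4899 0.0263 0.1597] yaw deg 8.27 tilt [-0. -0. -1.]
tool shift m [ 0.1698 -0.0523  0.0047] units [ 6.79 -2.09  0.19] F [-0.89 -0.3  -7.81] op 0.0306
[-0.01336644 -0.01210072  0.02145618]
```

View pics/z20.png

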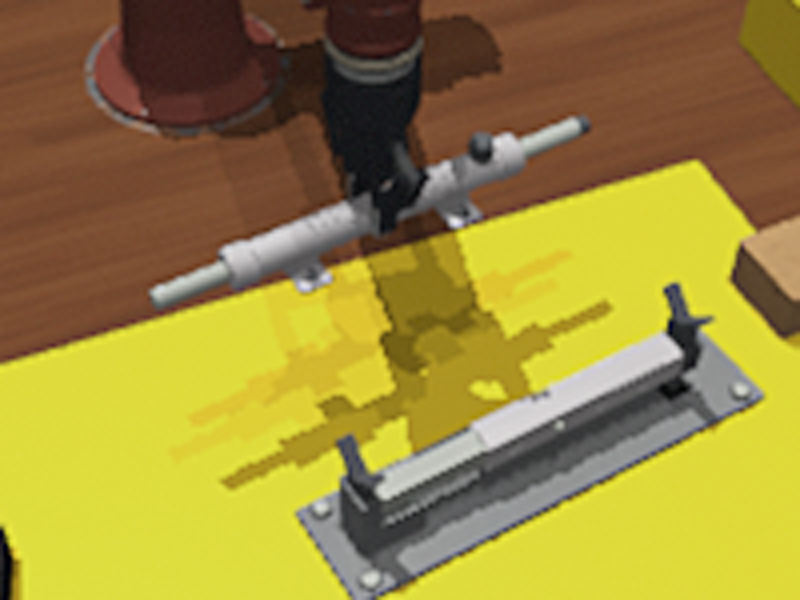

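Call:
{"name": "step_arm", "arguments": {
  "increments": "0.4 -0.12 0 0 0 0;0.8 -0.24 0 0 0 0;0.9 -0.28 0 0 0 0;0.9 -0.28 0 0 0 0;0.9 -0.28 0 0 0 0;0.9 -0.28 0 0 0 0;0.8 -0.25 0 0 0 0;0.7 -0.22 0 0 0 0;0.49 -0.14 0 0 0 0;0 0 0 0 0 0;0 0 0 0 0 0"
}}

```text
t: 21.93
tool_pos: [0.649, 0.1025, 0.1562]
tool_rot: [3.133, 0.228, -0.01]
contact_force: [-0.4, -0.2, -8.6]
opening: 0.0305
```

```bash
python3 -c "
from h import *
plan([.6505,.1024,.085])
grab('scene','s10');grab('top','t3');grab('wrist','w10')
a=cv2.imread('pics/s10.png')[130:280,280:480]; cv2.imwrite('pics/z21.png',cv2.resize(a,None,fx=4,fy=4,interpolation=cv2.INTER_CUBIC))
a=cv2.imread('pics/t3.png')[130:230,205:365]; cv2.imwrite('pics/z22.png',cv2.resize(a,None,fx=5,fy=5,interpolation=cv2.INTER_CUBIC))
"
```

```text
t 21.93 pos [0.649  0.1025 0.1562] yaw deg 8.31 tilt [-6.4e-03 -6.0e-04 -1.0e+00]
tool shift m [0.0019 0.0003 0.0712] units [0.08 0.01 2.85] F [-0.37 -0.2  -8.59] op 0.0305
```

View pics/z21.png

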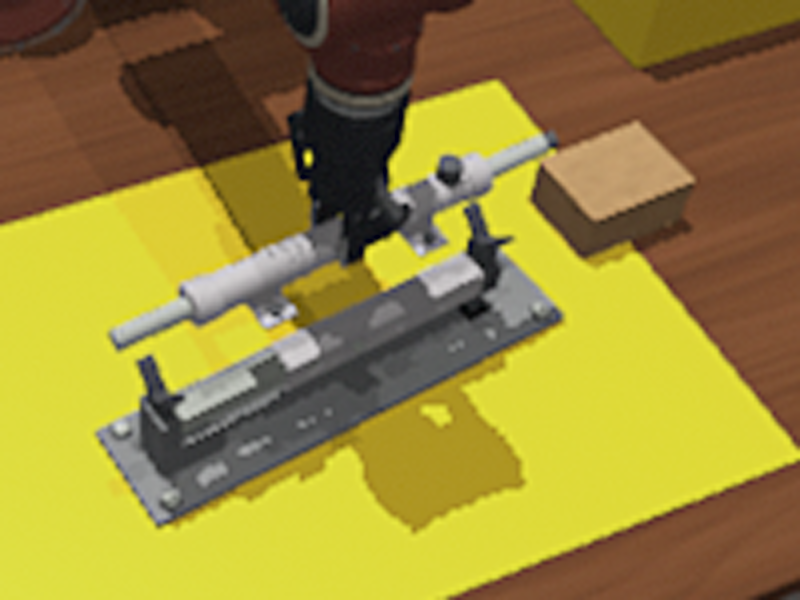

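View pics/z22.png

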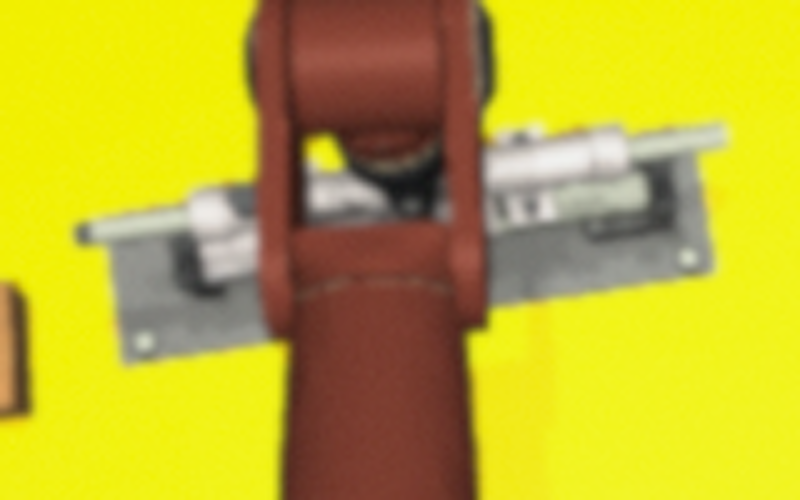

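View pics/w10.png

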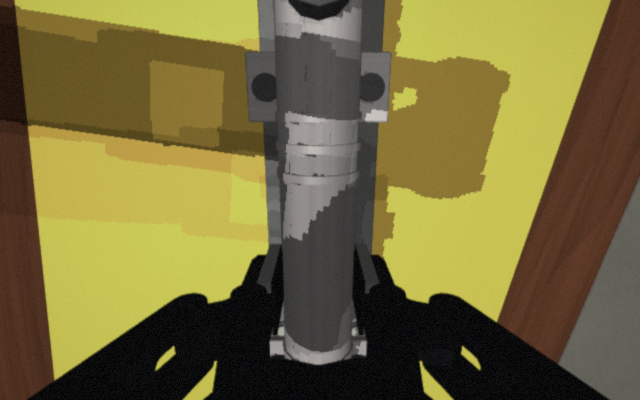

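```bash
python3 -c "
from h import *
P=lambda u,v:(205+u/5-.4,130+v/5-.4)
z=.1987
a=ray('t3',*P(78,234),z);b=ray('t3',*P(730,134),z);m=(a+b)/2;print(a,b,m,np.linalg.norm(a-b),np.degrees(np.arctan2((a-b)[1],(a-b)[0])))
B=np.array([.6468,.1274]);y=np.array([-.1443,.9895]);x=np.array([.9895,.1443])
print((m[:2]-B)@y,(m[:2]-B)@x)
"
```

```text
[0.61838962 0.31671986 0.1987    ] [ 0.67881604 -0.10704019  0.1987    ] [0.64860283 0.10483983 0.1987    ] 0.4280466462341173 98.1154299599231
-0.02258343322123431 -0.0014715283909834847
```

Call:
{"name": "step_arm", "arguments": {
  "increments": "0.06 0 0.4 0 0 0;0 0 0.6 0 0 0;0 0 0.6 0 0 0;0 0 0.5 0 0 0;0 0 0.3 0 0 0;0 0 0.2 0 0 0;0 0 0 0 0 0;0 0 0 0 0 0"
}}

```text
t: 22.75
tool_pos: [0.6523, 0.1027, 0.0948]
tool_rot: [-3.133, -0.228, 0.0]
contact_force: [0.1, 1.0, -7.3]
opening: 0.0307
```

```bash
python3 -c "
from h import *
plan([.6505,.1024,.0725])
grab('scene','s11')
a=cv2.imread('pics/s11.png')[130:280,280:480]; cv2.imwrite('pics/z23.png',cv2.resize(a,None,fx=4,fy=4,interpolation=cv2.INTER_CUBIC))
"
```

```text
t 22.75 pos [0.6523 0.1027 0.0948] yaw deg 8.31 tilt [-2.e-04  0.e+00 -1.e+00]
tool shift m [-0.0018  0.      0.0223] units [-0.07  0.    0.89] F [ 0.05  0.97 -7.26] op 0.0307
```

View pics/z23.png

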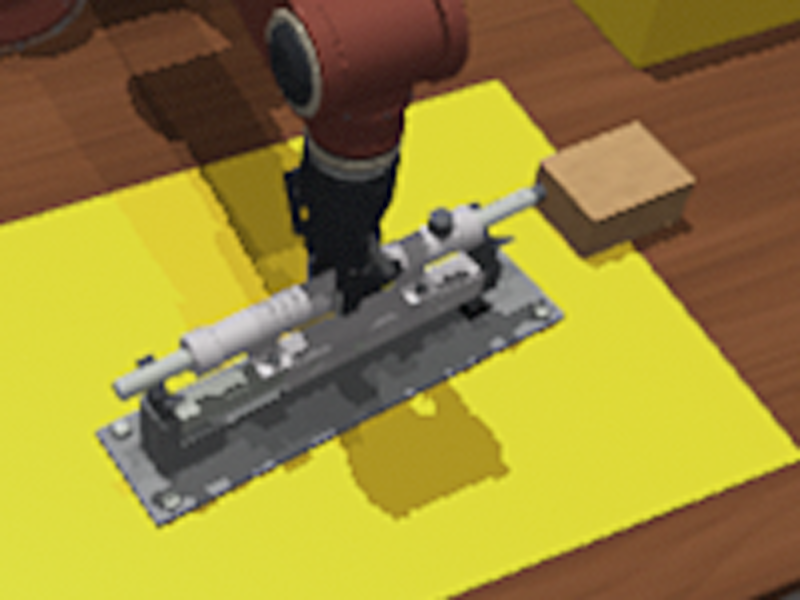

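Call:
{"name": "step_arm", "arguments": {
  "increments": "-0.03 0 0.2 0 0 0;0 0 0.2 0 0 0;0 0 0.1 0 0 0;0 0 0.1 0 0 0;0 0 0 0 0 0"
}}

```text
t: 23.22
tool_pos: [0.6509, 0.1025, 0.0789]
tool_rot: [-3.133, -0.228, 0.002]
contact_force: [-0.5, 0.4, -8.1]
opening: 0.0307
```

Call:
{"name": "step_arm", "arguments": {
  "increments": "0 0 0.08 0 0 0;0 0 0.08 0 0 0;0 0 0 0 0 0"
}}

```text
t: 23.47
tool_pos: [0.6513, 0.1025, 0.0755]
tool_rot: [-3.133, -0.228, 0.001]
contact_force: [-0.1, 0.0, -8.0]
opening: 0.0307
```

Call:
{"name": "step_arm", "arguments": {
  "increments": "0 0 0.06 0 0 0;0 0 0 0 0 0"
}}

```text
t: 23.63
tool_pos: [0.6514, 0.1026, 0.0742]
tool_rot: [-3.133, -0.228, 0.0]
contact_force: [-0.4, 0.2, -8.1]
opening: 0.0302
```

Call:
{"name": "step_arm", "arguments": {
  "increments": "0 0 0.06 0 0 0;0 0 0 0 0 0"
}}

```text
t: 23.8
tool_pos: [0.6517, 0.1026, 0.0734]
tool_rot: [3.133, 0.228, 0.0]
contact_force: [-1.0, -0.4, -6.3]
opening: 0.0307
```

Contact is beginning; small steps until the weight is carried.

Call:
{"name": "step_arm", "arguments": {
  "increments": "0 0 0.03 0 0 0;0 0 0 0 0 0"
}}

```text
t: 23.97
tool_pos: [0.6517, 0.1026, 0.0734]
tool_rot: [3.133, 0.228, 0.001]
contact_force: [-2.5, -0.8, -1.4]
opening: 0.0305
```

Call:
{"name": "step_arm", "arguments": {
  "increments": "0 0 0.03 0 0 0;0 0 0 0 0 0"
}}

```text
t: 24.13
tool_pos: [0.6518, 0.1026, 0.0733]
tool_rot: [3.133, 0.228, 0.001]
contact_force: [-5.1, -0.7, 1.6]
opening: 0.0308
```

Call:
{"name": "step_arm", "arguments": {
  "increments": "0 0 0.03 0 0 0;0 0 0 0 0 0"
}}

```text
t: 24.3
tool_pos: [0.6518, 0.1026, 0.0733]
tool_rot: [3.133, 0.228, 0.001]
contact_force: [-7.2, -1.5, 6.2]
opening: 0.0302
```

Call:
{"name": "step_arm", "arguments": {
  "increments": "-0.04 0 0 0 0 0;0 0 0 0 0 0"
}}

```text
t: 24.47
tool_pos: [0.6518, 0.1026, 0.0732]
tool_rot: [3.133, 0.228, 0.005]
contact_force: [-5.0, -0.3, 5.9]
opening: 0.0303
```

```bash
python3 -c "
from h import *
plan([.6505,.1024,.0725]);print(ctrl.get_obs()['wrist_torque'])
grab('scene','s12')
a=cv2.imread('pics/s12.png')[160:260,300:430]; cv2.imwrite('pics/z24.png',cv2.convertScaleAbs(cv2.resize(a,None,fx=6,fy=6,interpolation=cv2.INTER_CUBIC),alpha=1.4))
"
```

```text
t 24.47 pos [0.6518 0.1026 0.0732] yaw deg 8.31 tilt [ 3.3e-03  2.0e-04 -1.0e+00]
tool shift m [-0.0013 -0.      0.0007] units [-0.05 -0.    0.03] F [-4.98 -0.35  5.91] op 0.0303
[-0.05659839  0.70510954  0.0062741 ]
```

View pics/z24.png

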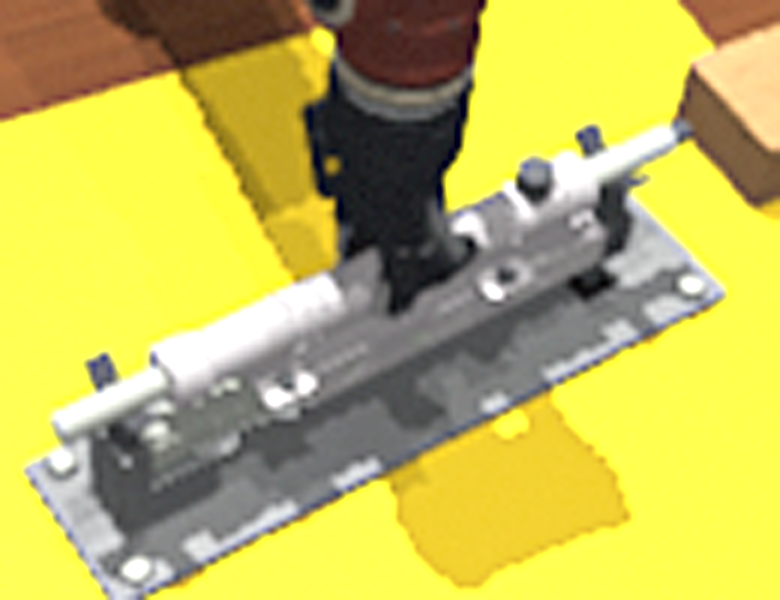

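Call:
{"name": "step_arm", "arguments": {
  "increments": "0 0 0 0 0 0;0 0 0 0 0 0;0 0 0 0 0 0;0 0 0 0 0 0;0 0 0 0 0 0",
  "fingers": 0.6,
  "newtons": 20
}}

```text
t: 24.93
tool_pos: [0.6507, 0.1024, 0.0706]
tool_rot: [3.133, 0.227, 0.001]
contact_force: [-0.3, -0.0, 0.4]
opening: 0.0684
```

```bash
python3 -c "
from h import *
plan([.6505,.1024,.0725])
grab('wrist','w13')"
```

```text
t 24.93 pos [0.6507 0.1024 0.0706] yaw deg 8.3 tilt [ 4.e-04 -0.e+00 -1.e+00]
tool shift m [-0.0002 -0.     -0.0019] units [-0.01 -0.   -0.08] F [-0.33 -0.01  0.44] op 0.0684
```

View pics/w13.png

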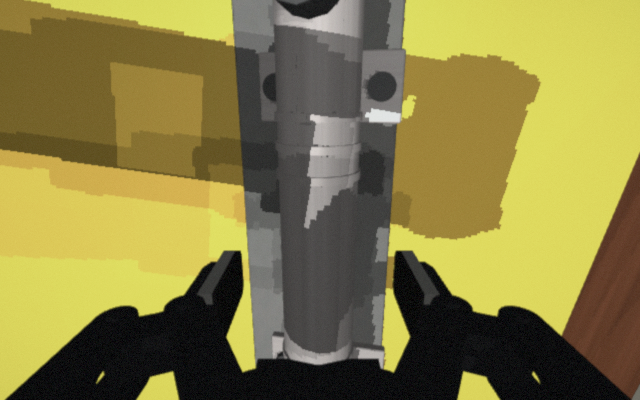

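Call:
{"name": "step_arm", "arguments": {
  "increments": "0 0 -0.3 0 0 0;0 0 -0.6 0 0 0;0 0 -1 0 0 0;0 0 -1 0 0 0;0 0 -1 0 0 0;0 0 -1 0 0 0;-1 0 -0.8 0 0 0;-1 0 0 0 0 0;-1 0 0 0 0 0;-1 0 0 0 0 0;0 0 0 0 0 0;0 0 0 0 0 0"
}}

```text
t: 25.98
tool_pos: [0.5514, 0.088, 0.215]
tool_rot: [3.133, 0.227, 0.005]
contact_force: [0.5, 0.2, 0.8]
opening: 0.068
```

```bash
python3 -c "
from h import *
plan([.6505,.1024,.0725])
grab('wrist','w14')
grab('top','t4');grab('scene','s13')
a=cv2.imread('pics/s13.png')[150:260,290:440]; cv2.imwrite('pics/z25.png',cv2.convertScaleAbs(cv2.resize(a,None,fx=5,fy=5,interpolation=cv2.INTER_CUBIC),alpha=1.4))
a=cv2.imread('pics/t4.png')[130:230,205:365]; cv2.imwrite('pics/z26.png',cv2.resize(a,None,fx=5,fy=5,interpolation=cv2.INTER_CUBIC))
"
```

```text
t 25.98 pos [0.5514 0.088  0.215 ] yaw deg 8.3 tilt [ 3.e-03  1.e-04 -1.e+00]
tool shift m [ 0.0997 -0.      0.1428] units [ 3.99 -0.    5.71] F [0.54 0.22 0.85] op 0.068
```

View pics/z25.png

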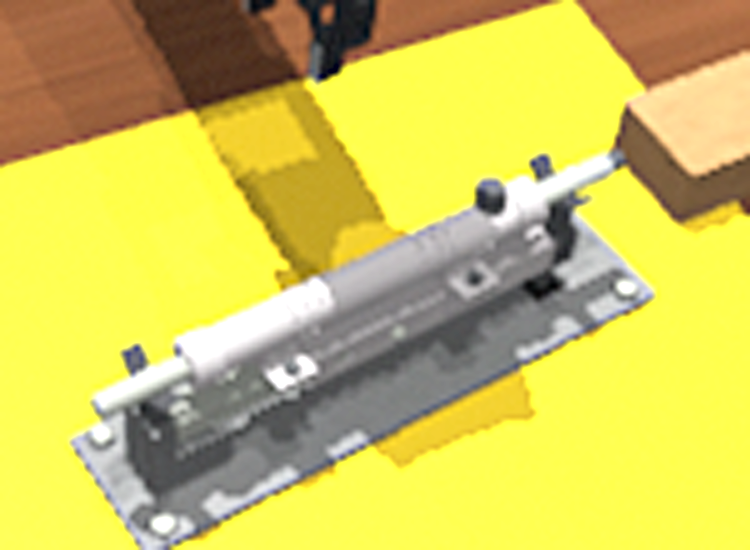

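View pics/w14.png

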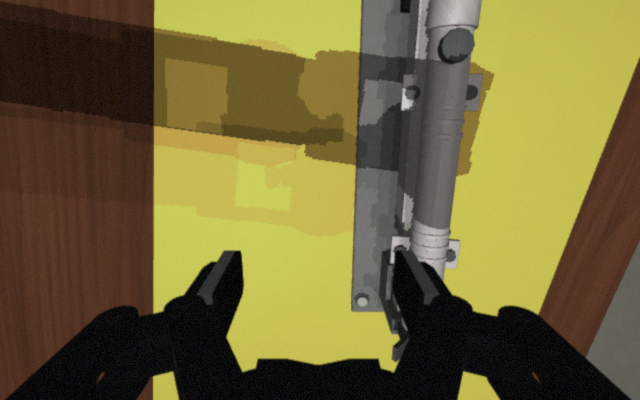

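View pics/z26.png

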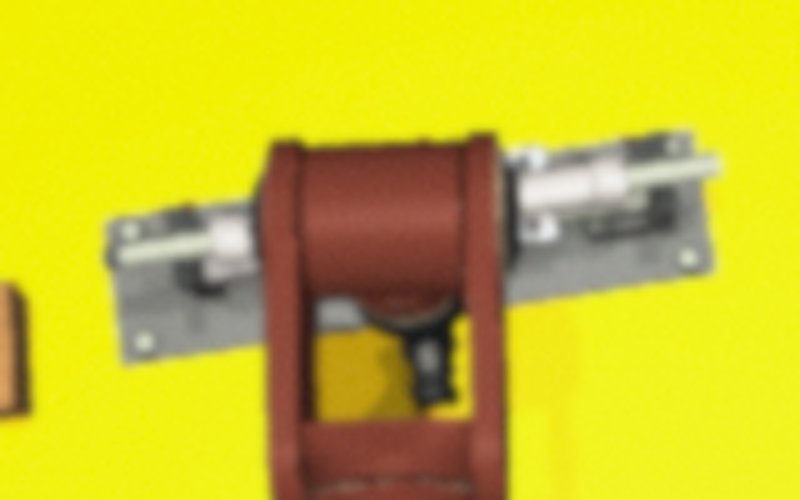

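Call:
{"name": "step_arm", "arguments": {
  "increments": "0 0 0 0 0 0;0 0 0 0 0 0;0 0 0 0 0 0;0 0 0 0 0 0;0 0 0 0 0 0;0 0 0 0 0 0"
}}

```text
t: 26.63
tool_pos: [0.5516, 0.088, 0.2131]
tool_rot: [-3.133, -0.228, 0.0]
contact_force: [-0.1, -0.7, 0.0]
opening: 0.0686
```

```bash
python3 -c "
from h import *
P=lambda u,v:(205+u/5-.4,130+v/5-.4)
a=ray('t4',*P(116,253),.115);b=ray('t4',*P(720,165),.115);m=(a+b)/2;print(a,b,np.linalg.norm(a-b))
B=np.array([.6468,.1274]);y=np.array([-.1443,.9895]);x=np.array([.9895,.1443])
for p in (a,b,m): print((p[:2]-B)@y,(p[:2]-B)@x)
grab('scene','s14');grab('wrist','w15')
d=cv2.absdiff(cv2.imread('pics/s13.png'),cv2.imread('pics/s14.png'))[150:260,290:440];print('scene diff',d.mean(),(d.max(2)>40).sum())
o=ctrl.get_obs();print(o['contact_force'],o['t'])
a=cv2.imread('pics/s14.png');b=cv2.imread('pics/scene0.png');print('bystanders',[(cv2.absdiff(a,b)[r].max(2)>40).sum() for r in (np.s_[230:285,175:240],np.s_[200:250,180:195],np.s_[158:195,425:455])])
"
```

```text
[0.62307616 0.31020256 0.115     ] [ 0.67890795 -0.10482792  0.115     ] 0.41876901697320346
0.18430648269090252 0.0029036676950641195
-0.23442270634682408 -0.0017396723917783435
-0.02505811182796076 0.0005819976516428325
scene diff 0.9510707070707071 2
[-0.36925693 -0.35631233 -0.73868563] 26.7333
bystanders [np.int64(0), np.int64(0), np.int64(0)]
```

```bash
python3 -c "
from h import *
print(ctrl.finish_job())"
```

```text
the job is handed in; nothing more can be done
None
```

The column is lying in both vees with the gripper clear, the tube is out to the next hole with the button through it, and the job is handed in at about 27 s of the 51 s. The hand-in gave no verdict.

**Tube:** I pinched the button flush and drew the tube out about 46 mm in small steps, pulling at about 5–11 N. The pull dropped as the button popped through, then climbed again to about 8 N with the tube barely moving. I stopped there, and the pictures show the button standing out of the hole.

**Column:** It weighs about 8 N. I lowered it in small steps until its weight was carried, with about 6 N of downward push, then let go and backed off.

**Last checks:**
- Successive pictures show the column still, with its middle within about 1 mm of the beam axis.
- The shaft ends came out 2–3 mm off the beam axis by camera, close to the 4 mm limit and about the size of the pixel error.
- Seat height was only checked roughly: about 116 mm from the gripper height, and the column's measured length in the top view also fits 115 mm.
- The tray, carton and screwdriver look unmoved.

**What went wrong or disagreed:**
- **First squeeze:** at the height given by the stated tool geometry, the pads passed above the button. The tube was then pulled against the locked button up to a reading of 14.7 N, just under the 15 N limit. Part of that was tube friction, and readings wander by about 1 N, so I can't prove the limit was never touched.
- **Fingertip position:** in the images the fingertips sat roughly 25–40 mm behind the stated tool point. I unloaded the tube, re-gripped about 16 mm lower and it worked; I allowed for the same offset when gripping the column.
- **Column roll:** the column turned slightly about its own axis when released, then came to rest.

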